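# Zero the optical power meter with the reset stylus

## Task

Zero the power meter with the detector dark: first swing the beam block fully across the beam to its closed stop, and only then take the stylus from its stand and with it push the recessed zero button on the console's sloping panel well in, holding it there for a good second. Then put the stylus back in its stand, its collar resting on the rim, and swing the beam block all the way back to its open stop, so that the meter reads again. Leave the other things on the table where they stand.

Things in the scene. Friction and masses are not known exactly. Their poses are not given: they have to be found in the camera images.
- console: Power meter console, fixed: grey desk case 170 deep, 210 wide, 30 mm high in front, 115 at the back. Origin: underside centre; x from front to back, y to the left of someone facing its front, z up. The front 105 mm of its top is a panel sloping 39 degrees from level: display upper left, four low keys below it, round knob (diameter 22, 14 high) lower right, zero button in a round hole upper right.
- recess_mouth (a point): Centre of the mouth of the zero button's recess on the panel's surface (console frame: -0.009, -0.060, 0.091). z axis: out of the recess, square to the panel, leaning 39 degrees from vertical towards the console's front; x up the slope. The recess is a straight round hole of diameter 12 mm with a black ring round it; the button's white top (diameter 10) lies 14 mm below the mouth.
- zero_button (a joint): How far the spring button is pushed down its recess, in m: 0 out, 0.005 bottomed. It needs 1.5 N to start and 4 N at the bottom, and springs back when let go. Pushed in past 0.003 it counts as pressed.
- stylus: Reset stylus, 132 mm long, about 40 g, upright in its stand. Origin: end of its tip; z along it from tip to handle end. From the tip: steel tip of diameter 6 up to 32 mm, shank of diameter 8 up to 62 mm, black collar of diameter 26 from 62 to 67 mm, then a straight round black handle of diameter 12 up to 132 mm.
- stylus_grip (a point): Point on the stylus's axis at the middle of the handle's free length, 105 mm above the tip; a good place to grip.
- stylus_collar (a point): Point on the stylus's axis at the underside of its collar, 62 mm above the tip. With the stylus home it lies at stand_seat.
- stand_seat (a point): Centre of the mouth of the stylus stand, 75 mm above the table, z up. The stand is an aluminium column (diameter 26, flaring to 33 at the top) on a round foot of diameter 60, fixed. Bore 13 mm wide, flared to about 20 mm at the mouth, 67 mm deep; the stylus hangs in it with its collar on the rim.
- beam_block (a joint): Angle of the beam block's arm, rad: 0 = at its closed stop, black disc square across the beam before the detector; 1.571 = at its open stop, arm parallel to the rail, disc clear of the beam. Grows anticlockwise seen from above. It stays where it is left (hinge friction 0.03 N m, 0.5 N at the rod).
- thumb_rod (a point): Point on the axis of the beam block's upright steel thumb rod (diameter 10, from 130 to 184 mm above the table) on the arm's end, 62 mm from the swing axis. The point is 167 mm above the table, a good place to grip. The arm's upper face is at 130 mm; all else on the rail is under 140 mm.
- swing_axis (a point): Point on the beam block's vertical swing axis at the thumb_rod's height, 167 mm above the table. Its x axis points to where the rod stands when the beam is blocked (angle 0), its y axis to where it stands fully open; z up.
- rail: Optical rail, fixed, 46 x 300 x 22 mm. Origin: underside centre, y along it. On it: a slim cylindrical laser at the +y end and a round black detector head at the -y end; beside it (its -x side) the post of the swinging beam block. The beam runs along -y, 100 mm above the table, and cannot be seen.
- lens_mount: Bystander: lens in a black ring on a short post, 104 mm tall, foot diameter 40. Origin: underside centre.
- display_board: Bystander: green circuit board with a display standing on an aluminium foot, 130 wide, 89 mm tall. Origin: underside centre.
- hex_driver: Bystander: black-handled driver lying on the table, 160 mm long. Origin: middle, underside; x along it.
- screw_tray: Bystander: open steel tray of screws, 75 x 75 x 24 mm. Origin: underside centre.
- optics_case: Bystander: flat plastic case, 60 x 60 x 23 mm. Origin: underside centre.
- bare_post: Bystander: bare steel post on a small foot, 81 mm tall, diameter 13. Origin: underside centre.
- amplifier_box: Bystander: aluminium box 55 x 85 x 26 mm. Origin: underside centre.
Mind the look-alikes: they are no part of the job. Leave any orange or turquoise look-alike of the part that bears stand_seat alone.

How it is judged (in metres and radians):
On the way, in this order (a step that is already met when the one before it is completed fails the run):
1. the beam block is swung across the beam to its closed stop (within 0.1 rad) and at rest, the stylus still in its stand (value of joint beam_block below 0.1 rad and velocity of joint beam_block between -0.1 and 0.1 rad/s and distance between stylus_collar and stand_seat below 0.01 m), for 0.2 s.
2. with the beam blocked, the stylus holds the zero button in by more than 3 mm of its 5 mm for 0.8 s (value of joint zero_button above 0.003 m and contact force between stylus and zero_button above 0.5 N and value of joint beam_block below 0.15 rad), for 0.8 s.
At the end, for the whole second after the job is handed in: The beam block stands at its open stop (angle over 1.42 rad of 1.571), at rest; the zero button is out (under 1 mm); the stylus stands in its stand, its collar within 8 mm of the seat, upright within 0.12 rad, at rest and let go (value of joint beam_block above 1.42 rad and velocity of joint beam_block between -0.1 and 0.1 rad/s and value of joint zero_button below 0.001 m and distance between stylus_collar and stand_seat below 0.008 m and angle between stylus's own z axis and vertical below 0.12 rad and linear speed of stylus below 0.02 m/s); the robot touches nothing.
It fails at once if the zero button is pushed in while the beam is not blocked (value of joint zero_button above 0.002 m and value of joint beam_block above 0.2 rad).
It fails at once if a bystander is shifted by more than 25 mm (distance of any of lens_mount, display_board, hex_driver, screw_tray, optics_case, bare_post, amplifier_box from where it was at the start of the episode above 0.025 m).
It also fails if it takes over 72 s, if anything falls off the work surface, if the arm or the gripper's body presses on something with over 40 N, if the wrist force passes 120 N, or if a joint passes its speed limit or range.

## Robot

A 6-joint arm with a two-finger parallel gripper is mounted at the origin on the work surface. World frame = base frame: x ahead of the robot, y to its left, z up, the work surface at z = 0. Lengths are in m, angles in degrees, forces in N, time in s.
With the tool pointing down it reaches from about 0.35 to 0.725 m from the base axis. Payload 4.3 kg.
Tool frame: the origin (TCP) lies between the finger pads; the fingertips stand 19 mm ahead of it and the grasp point (between the pads) is the TCP; y points along the fingers, x is the direction in which the jaws open and shut, and the axes are right-handed (so a half turn about y gives the same grasp; the last joint's range is limited). The gripper opens to 85 mm and grips with 20 to 120 N. Pads are 22 mm wide; open, the fingers measure 114 mm over their backs; the gripper's body (76 mm by 85 mm) begins 54 mm behind the grasp point. The pads swing forward as they close: fully open they stand 13 mm farther back than shut.
Start: joints at [64.555, 21.618, 4.641, 73.018, 0, 83.68], TCP at [0.188, 0.543, 0.25] pointing down, gripper open.
Joint ranges: [-156.06, 156.06], [-48.1, 94.91], [-58.44, 69.94], [-101.28, 121.22], [-78.64, 73.56], [-180, 180]. Speed limits (degrees/s): [147.25, 147.25, 180, 180, 180, 180].

## Interface

Orientations are given as [roll, pitch, yaw] about the fixed x, y, z axes, in that order (R = Rz(yaw) Ry(pitch) Rx(roll)).
In Python, from plant import state, imaging, robot gives the robot as it stands.
- The arm moves only by the tool play_rows, never from a script. Its argument "rows" is a list that holds one entry, the list of rows, each a list of 7 numbers: the opening, from -1 (shut) to 1 (fully open), then the shift along the tool's x, y, z in cm, then the turn, a rotation vector about the tool's x, y, z in degrees. In form: [[[grip, dx, dy, dz, ax, ay, az], ...]]. A call has 1 to 10 rows; each row is the pose to reach, as a shift and turn from the pose commanded when the call began, along the tool's axes at that moment; what a row does not reach only later rows make up. A row lasts 1/8 s, in which the tool goes at most 62.5 mm and 10.7 degrees, less where a joint would pass 70% of its speed; a pose out of reach is approached as far as the arm can. A call with a gripper value outside its range is refused whole. The fingers move at their own pace and stop on an object; the grip force is fixed at half the most. Time passes only in rows, so rows that repeat a pose let the fingers close. It gives the time, the measured TCP pose, the force and the opening at its end, in the units of the state.
- state(): the state, without advancing time (a new reading comes with each control period).
- imaging.get_image(name): name is "side" or "top" or "wrist"; returns the picture (480x640x3 uint8, red, green, blue); there is no depth.
- imaging.camera_model(name): a dict with "fx", "fy", "cx", "cy" (pixels), "dist" ([k1, k2, p1, p2, k3] as OpenCV has them; the pictures are not rectified), "world_to_cam" (4x4, takes a point from world to camera coordinates); the wrist camera has in their place "T_tool_cam" (4x4, takes a point from camera to tool coordinates, whose origin is the TCP and whose axes are the tool frame's). Camera axes: x right, y down, z forward; pixel columns grow to the right and rows downward; lengths in m; the calibration is good to about 2 mm. A picture is of the moment at which its call begins: read the wrist's pose just before it. camera_model takes no time and is no camera call.
- robot.close_job(): hands the job in, once; it reports no verdict.
The state is a dict: "time": time; "joint_pos": joint angles; "qvel": joint speeds; "joint_efforts": joint torques, N m; "ee_pos": TCP position; "tcp_rot": TCP orientation; "contact_force": force on the tool from outside, world axes, zero at the start; "torque": the same for the moment, N m; "grip_width": opening from 0.0 (shut) to 1.0 (fully open).
Only numpy, scipy, OpenCV 4.12 (cv2) and the standard library are available. Lean on these libraries where they do the work, as an engineer would, in place of code of your own. Each camera call takes 0.05 s, during which the arm holds its last target.

## Working session

There is one attempt and no reset: what is moved stays moved. The work goes in short steps, Python scripts to look and compute and a tool call to move; the robot and the scene stay as the last step left them, time stands still between calls to the robot, and variables do not carry over. Pictures are saved under pics/ and viewed, and the job is handed in when it is done.

Besides the shell and the picture viewer there is one more tool, called after "Request:" as name(argument=value, ...) on one line, values as JSON. play_rows: Moves the arm, as the interface text tells. Its arguments: {"type":"object","properties":{"rows":{"type":"array","items":{"type":"array","items":{"type":"array","items":{"type":"number"}}}}},"required":["rows"]}

```bash
ls; mkdir -p pics
python3 - <<'E'
from plant import state, imaging, robot
import cv2
s=state();print(s)
for n in ("side","top","wrist"):
    im=imaging.get_image(n);cv2.imwrite(f"pics/{n}0.png",im[:,:,::-1])
    print(n,imaging.camera_model(n))
E
```

```text
pics
{'time': 0.0, 'joint_pos': array([ 6.45546854e+01,  2.16643490e+01,  4.56258258e+00,  7.30174751e+01,
       -2.53909635e-04,  8.36810789e+01]), 'qvel': array([-0.03239483, -0.02590238, -0.02742026, -0.04679398,  0.00493209,
        0.00676397]), 'joint_efforts': array([-3.04199184e-04, -4.63612139e+01,  2.69870210e+01,  2.09389353e-02,
       -2.27015430e-04, -4.29738847e-06]), 'ee_pos': array([0.1881231 , 0.54270539, 0.24933403]), 'tcp_rot': array([-89.98712832,   0.11854503,  70.87362003]), 'contact_force': array([ 0.23289941,  0.53952529, -0.00502138]), 'torque': array([ 0.01647783, -0.0099147 ,  0.00973409]), 'grip_width': 0.9982803505130811}
side {'fx': 582.0814761763387, 'fy': 582.0814761763387, 'cx': 319.96144188933357, 'cy': 237.35713320900865, 'dist': array([-0.18474868,  0.        ,  0.        ,  0.        ,  0.        ]), 'world_to_cam': array([[ 0.73896023, -0.67373454,  0.00442095, -0.42153804],
       [-0.33028727, -0.36796666, -0.86920128,  0.30861452],
       [ 0.58723768,  0.640845  , -0.49443867,  1.05311492],
       [ 0.        ,  0.        ,  0.        ,  1.
[... 303 characters left out ...]
6, -0.21995678,  0.60113186],
       [ 0.2196962 ,  0.01085283, -0.97550797,  1.46114544],
       [ 0.        ,  0.        ,  0.        ,  1.        ]])}
wrist {'fx': 399.0311284387247, 'fy': 399.0311284387247, 'cx': 318.52655720726057, 'cy': 238.82229334796017, 'dist': array([-0.06909838,  0.        ,  0.        ,  0.        ,  0.        ]), 'T_tool_cam': array([[ 9.99999628e-01, -1.24677231e-04,  8.53566050e-04,
         8.68349879e-04],
       [-8.52861823e-04, -2.91337212e-01,  9.56620040e-01,
        -1.23871965e-01],
       [ 1.29406815e-04, -9.56620412e-01, -2.91337210e-01,
         7.42946792e-02],
       [ 0.00000000e+00,  0.00000000e+00,  0.00000000e+00,
         1.00000000e+00]])}
```

View pics/side0.png

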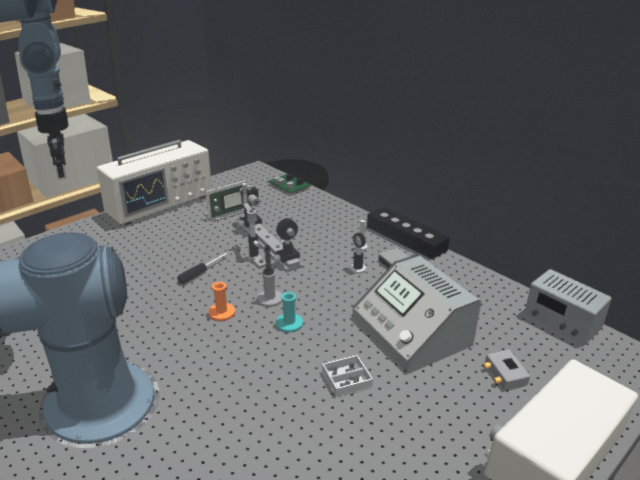

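View pics/top0.png

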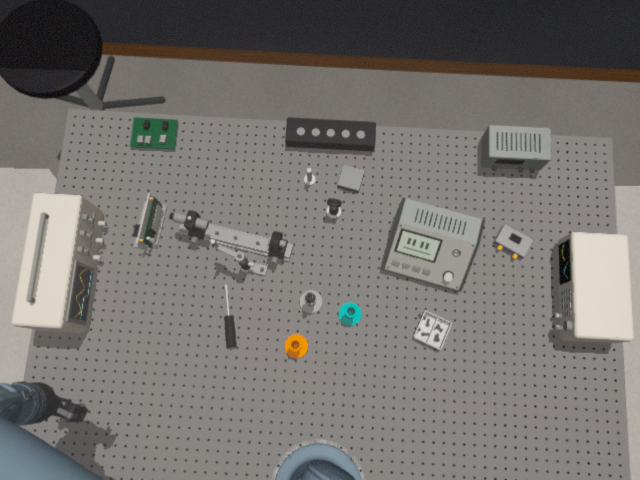

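View pics/wrist0.png

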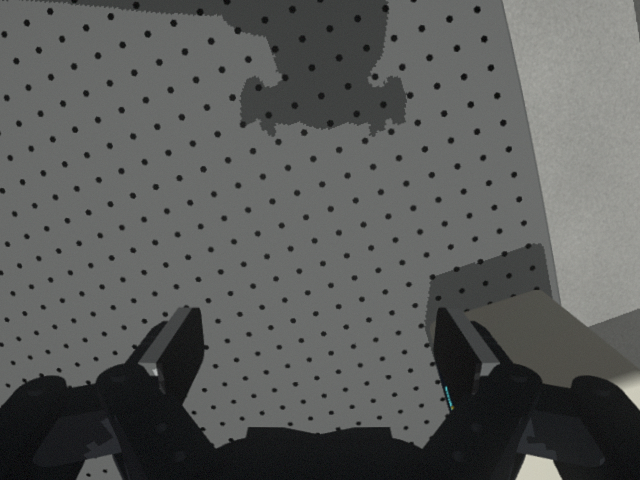

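```bash
cat > h.py <<'E'
import numpy as np, cv2
from plant import state, imaging, robot
from scipy.spatial.transform import Rotation as R
def crop(img,out,x0,y0,x1,y1,s):
    im=cv2.imread(img) if isinstance(img,str) else img
    cv2.imwrite(out,cv2.resize(im[y0:y1,x0:x1],None,fx=s,fy=s,interpolation=cv2.INTER_CUBIC))
def cam(n,st=None):
    m=imaging.camera_model(n);K=np.array([[m['fx'],0,m['cx']],[0,m['fy'],m['cy']],[0,0,1]])
    if 'world_to_cam' in m: W=m['world_to_cam']
    else:
        T=np.eye(4);T[:3,:3]=R.from_euler('xyz',st['tcp_rot'],degrees=True).as_matrix();T[:3,3]=st['ee_pos']
        W=np.linalg.inv(T@m['T_tool_cam'])
    return K,m['dist'],W
def ray(c,px):
    K,d,W=c;u=cv2.undistortPoints(np.array([[px]],float),K,d)[0,0]
    Ri=W[:3,:3].T;return -Ri@W[:3,3],Ri@np.array([u[0],u[1],1.])
def atz(c,px,z):
    o,v=ray(c,px);return o+v*(z-o[2])/v[2]
def tri(*cp):
    A=np.zeros((3,3));b=np.zeros(3)
    for c,px in cp:
        o,v=ray(c,px);v=v/np.linalg.norm(v);P=np.eye(3)-np.outer(v,v);A+=P;b+=P@o
    x=np.linalg.solve(A,b)
    return x,[proj(c,x)-np.array(px) for c,px in cp]
def proj(c,p):
    K,d,W=c;return cv2.projectPoints(np.array([p],float),cv2.Rodrigues(W[:3,:3])[0],W[:3,3],K,d)[0][0,0]
E
python3 - <<'E'
from h import *
crop('pics/top0.png','pics/top_rail.png',160,190,320,310,5)
crop('pics/top0.png','pics/top_con.png',370,190,490,300,5)
crop('pics/top0.png','pics/top_st.png',270,270,380,370,5)
crop('pics/side0.png','pics/side_rail.png',190,170,320,270,6)
crop('pics/side0.png','pics/side_con.png',340,240,480,370,5)
crop('pics/side0.png','pics/side_st.png',200,230,310,340,5)
E
```

```text
(no output)
```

View pics/top_rail.png

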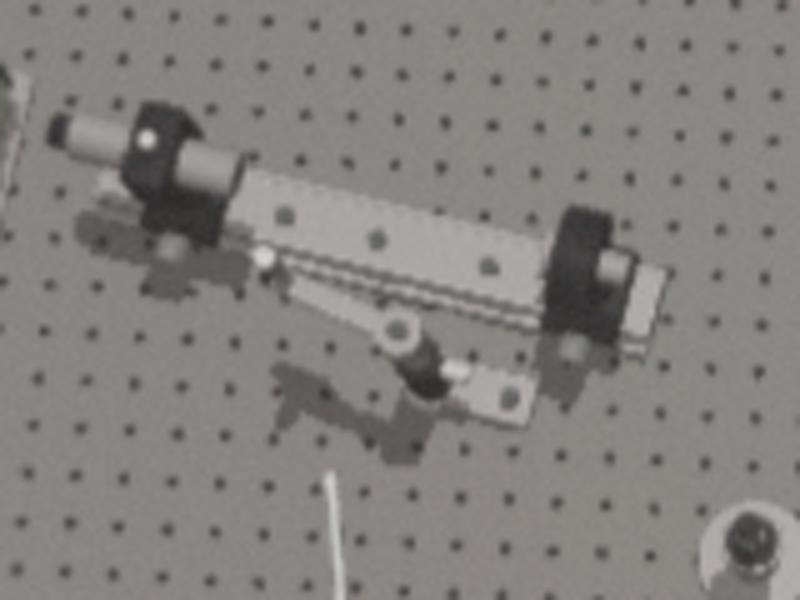

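View pics/side_rail.png

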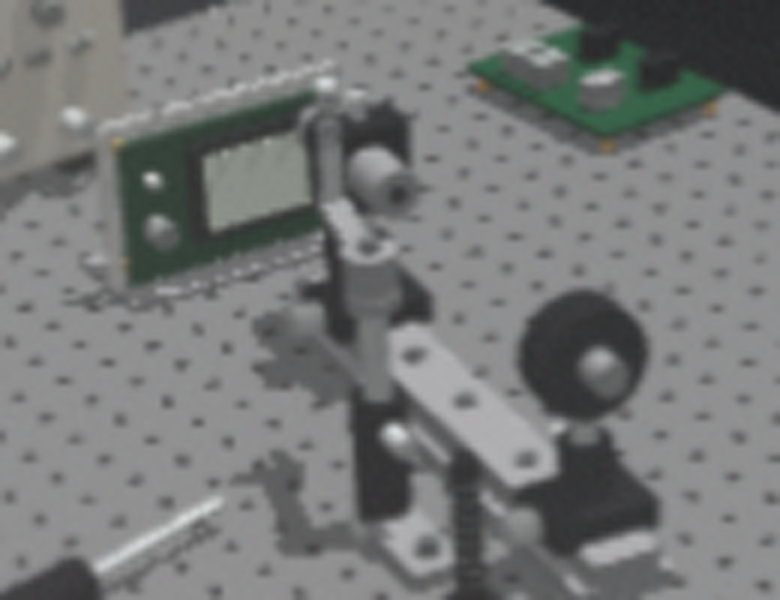

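View pics/top_con.png

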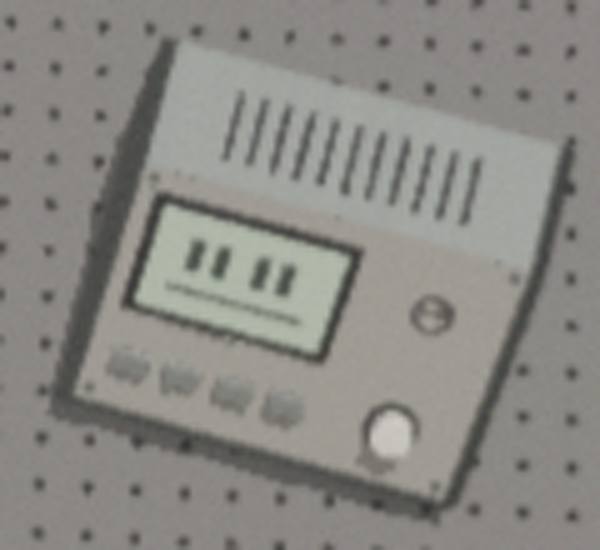

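View pics/side_con.png

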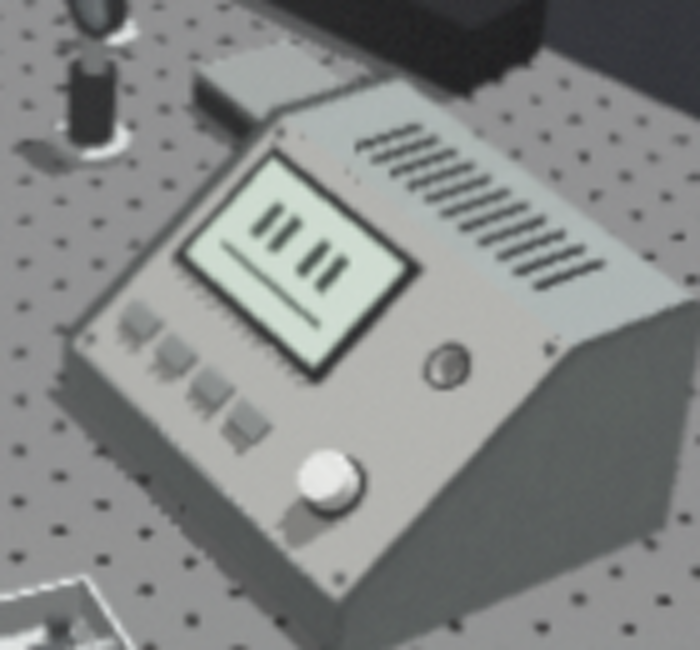

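View pics/top_st.png

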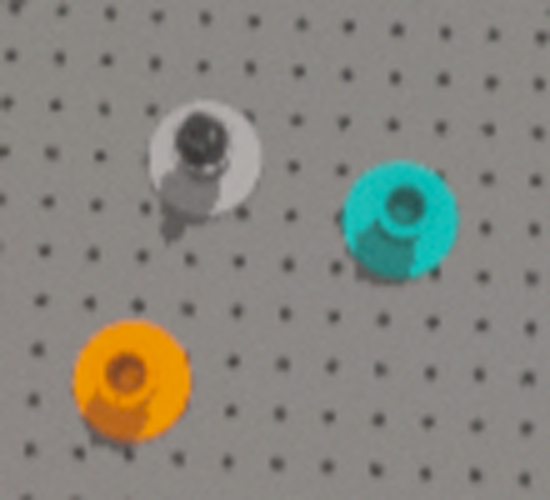

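View pics/side_st.png

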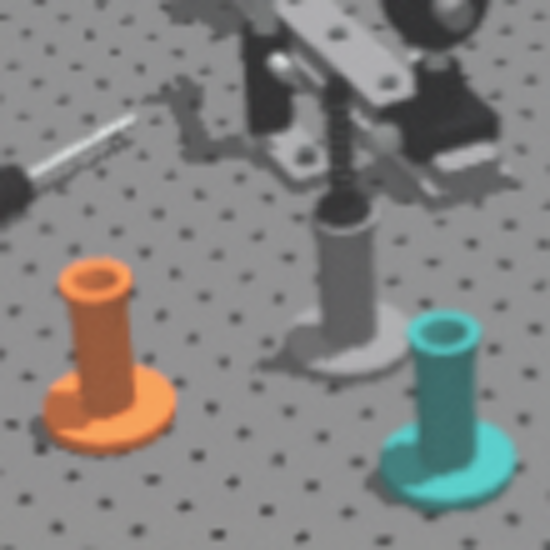

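Run:
```python
from h import *
np.set_printoptions(precision=4,suppress=True)
t=cam('top');s=cam('side')
T=lambda x,y,k=5,o=(0,0):(x/k+o[0],y/k+o[1])
tr=lambda x,y:T(x,y,5,(160,190)); sr=lambda x,y:T(x,y,6,(190,170))
tc=lambda x,y:T(x,y,5,(370,190)); sc=lambda x,y:T(x,y,5,(340,240))
ts=lambda x,y:T(x,y,5,(270,270)); ss=lambda x,y:T(x,y,5,(200,230))
print('rod',tri((t,tr(264,258)),(s,sr(325,88))),atz(t,tr(264,258),.184),atz(s,sr(325,88),.184))
print('pivot',tri((t,tr(398,328)),(s,sr(370,247))),atz(t,tr(398,328),.134))
print('styl',tri((t,ts(202,132)),(s,ss(342,85))),atz(t,ts(202,132),.145))
print('foot',atz(t,ts(206,158),.005),atz(s,ss(348,340),.005),'collar',atz(s,ss(345,212),.077))
print('rec',tri((t,tc(432,315)),(s,sc(447,366))),atz(t,tc(432,315),.091),atz(s,sc(447,366),.091))
for n,a,b in (('frontL',(88,387),(90,340)),('frontR',(434,487),(339,578)),('backL',(155,180),(281,132)),('backR',(515,278),(552,347)),('topbackL',(170,40),(402,78)),('tbR',(570,148),(692,300))):
    print(n,tri((t,tc(*a)),(s,sc(*b))))
print('rail', [atz(t,tr(*p),.022) for p in ((250,172),(550,240),(660,265),(640,350))])
```

```text
rod (array([0.5584, 0.277 , 0.179 ]), [array([ 0.6296, -0.8366]), array([-0.9493,  0.1285])]) [0.5553 0.2773 0.184 ] [0.5545 0.2669 0.184 ]
pivot (array([0.5371, 0.2191, 0.1328]), [array([ 0.468 , -0.6261]), array([-0.7436,  0.106 ])]) [0.5353 0.2199 0.134 ]
styl (array([0.4494, 0.0418, 0.1416]), [array([ 1.0287, -1.3793]), array([-1.8196,  0.2744])]) [0.4456 0.0439 0.145 ]
foot [0.4502 0.0453 0.005 ] [0.4505 0.0414 0.005 ] collar [0.4504 0.0387 0.077 ]
rec (array([ 0.5822, -0.3093,  0.09  ]), [array([ 0.4008, -0.3906]), array([-0.6694,  0.1571])]) [ 0.5809 -0.3081  0.091 ] [ 0.5824 -0.3107  0.091 ]
frontL (array([ 0.5471, -0.1463,  0.0315]), [array([ 0.3984, -0.4573]), array([-0.6979,  0.1414])])
frontR (array([ 0.5057, -0.3235,  0.0329]), [array([ 0.512 , -0.5303]), array([-0.9307,  0.2005])])
backL (array([ 0.6385, -0.1685,  0.1103]), [array([ 0.5854, -0.6113]), array([-0.929 ,  0.2135])])
backR (array([ 0.5988, -0.3456,  0.1106]), [array([ 0.5453, -0.5041]), array([-0.8886,  0.2167])])
topbackL (array([ 0.712 , -0.1749,  0.1103]), [array([ 1.0197, -1.0145]), array([-1.5345,  0.3734])])
tbR (array([ 0.6634, -0.3697,  0.115 ]), [array([-0.1058,  0.0926]), array([ 0.1636, -0.0429])])
rail [array([0.635 , 0.3217, 0.022 ]), array([0.6076, 0.1624, 0.022 ]), array([0.5976, 0.1042, 0.022 ]), array([0.5522, 0.1114, 0.022 ])]
```

```bash
cat >> h.py <<'E'
np.set_printoptions(precision=4,suppress=True)
def down(yaw): return R.from_euler('xyz',[-90,0,yaw],degrees=True)
def goal(pos,rot,st=None):
    st=st or state();R0=R.from_euler('xyz',st['tcp_rot'],degrees=True)
    d=R0.inv().apply(np.array(pos)-st['ee_pos'])*100
    a=(R0.inv()*rot).as_rotvec(degrees=True)
    print('shift cm',d.round(2),'turn',a.round(2),'rows>=',round(max(np.linalg.norm(d)/6.25,np.linalg.norm(a)/10.7),1));return d,a
E
python3 - <<'E'
from h import *
goal((.556,.272,.27),down(160))
E
```

```text
shift cm [-13.54  -2.03 -43.63] turn [ -0.08 -89.12  -0.06] rows>= 8.3
```

Request:
play_rows(rows=[[[0,-13.5,-2,-43.6,0,-89,0],[0,-13.5,-2,-43.6,0,-89,0],[0,-13.5,-2,-43.6,0,-89,0],[0,-13.5,-2,-43.6,0,-89,0],[0,-13.5,-2,-43.6,0,-89,0],[0,-13.5,-2,-43.6,0,-89,0],[0,-13.5,-2,-43.6,0,-89,0],[0,-13.5,-2,-43.6,0,-89,0],[0,-13.5,-2,-43.6,0,-89,0],[0,-13.5,-2,-43.6,0,-89,0]]])

```text
time: 1.4
ee_pos: [0.5563, 0.2723, 0.2697]
tcp_rot: [-90.0, -0.1, 159.7]
contact_force: [-0.5, -0.4, -0.3]
grip_width: 0.5
```

Run:
```python
from h import *
st=state();print(st['time'],st['ee_pos'],st['tcp_rot'],st['grip_width'],st['joint_pos'])
im=imaging.get_image('wrist')[:,:,::-1].copy();cv2.imwrite('pics/w1.png',im)
c=cam('wrist',st)
for p in((.5584,.277,.179),(.5371,.2191,.1328)):print(proj(c,p))
```

```text
1.4 [0.5563 0.2723 0.2697] [-89.9684  -0.0546 159.7098] 0.5003955386686931 [ 20.2055  27.0293  15.7472  78.78     0.0114 -49.5043]
[317.6881 260.662 ]
[317.6277 145.0929]
```

View pics/w1.png

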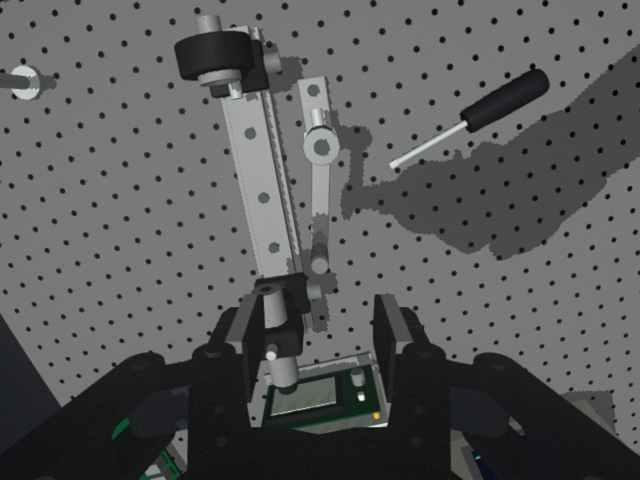

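Run:
```python
from h import *
st=state();c=cam('wrist',st);t=cam('top');s=cam('side')
a=(212.8,241.6);b=(244.2,184.7);w=(320,266)
print(atz(c,w,.184),tri((t,a),(c,w)),tri((t,a),(s,b),(c,w)))
print(atz(c,(322,148),.134),tri((t,(239.6,255.6)),(s,(251.7,211.2)),(c,(322,148))))
# rail direction in wrist: holes on rail top, z .022
for p in((251,134),(263,198),(274,247)):print(atz(c,p,.022))
```

```text
[0.5572 0.2793 0.184 ] (array([0.5555, 0.2771, 0.1884]), [array([-0.2282, -0.5012]), array([ 1.4871, -1.783 ])]) (array([0.5585, 0.2787, 0.1788]), [array([-0.0609, -0.888 ]), array([-1.3338, -0.0246]), array([-2.5282, -3.4715])])
[0.5346 0.2223 0.134 ] (array([0.5365, 0.2204, 0.1325]), [array([-0.0543, -0.364 ]), array([-1.2758,  0.1087]), array([-3.6698, -1.9579])])
[0.5926 0.1958 0.022 ]
[0.6048 0.2542 0.022 ]
[0.6134 0.303  0.022 ]
```

Run:
```python
from h import *
goal((.557,.278,.168),down(159.7))
```

```text
shift cm [ 0.06 10.19 -0.53] turn [-0.03  0.03  0.05] rows>= 1.6
```

Request:
play_rows(rows=[[[0,0,0,-0.5,0,0,0],[0,0,5,-0.5,0,0,0],[0,0,8,-0.5,0,0,0],[0,0,10.1,-0.5,0,0,0],[-0.44,0,10.1,-0.5,0,0,0],[-0.44,0,10.1,-0.5,0,0,0],[-0.44,0,10.1,-0.5,0,0,0]]])

```text
time: 2.33
ee_pos: [0.5587, 0.2782, 0.1709]
tcp_rot: [-90.1, 0.1, 159.9]
contact_force: [0.1, -0.3, 0.4]
grip_width: 0.278
```

Run:
```python
from h import *
st=state();print(st['time'],st['ee_pos'],st['tcp_rot'],st['grip_width'],st['contact_force'])
im=imaging.get_image('wrist')[:,:,::-1].copy();cv2.imwrite('pics/w2.png',im)
P=np.array((.5355,.2205))
R0=R.from_euler('xyz',st['tcp_rot'],degrees=True)
for k in range(1,21):
    f=69.5-k*4.3
    rot=down(f+90)
    q=np.append(P+.0615*np.array((np.cos(np.radians(f)),np.sin(np.radians(f)))),.168)
    print(k,round(f,1),(R0.inv().apply(q-st['ee_pos'])*100).round(2),(R0.inv()*rot).as_rotvec(degrees=True).round(1))
```

```text
2.325 [0.5587 0.2782 0.1709] [-90.1111   0.1201 159.8809] 0.2783339546299949 [ 0.1    -0.3317  0.4062]
1 65.2 [-0.31  0.29  0.09] [ 0.1  4.7 -0.1]
2 60.9 [-0.77  0.29  0.14] [ 0.1  9.  -0.1]
3 56.6 [-1.22  0.29  0.23] [ 0.1 13.3 -0.1]
4 52.3 [-1.67  0.29  0.35] [ 0.1 17.6 -0.1]
5 48.0 [-2.1   0.3   0.51] [ 0.1 21.9 -0.1]
6 43.7 [-2.52  0.3   0.7 ] [ 0.1 26.2 -0.1]
7 39.4 [-2.93  0.3   0.92] [ 0.1 30.5 -0.1]
8 35.1 [-3.32  0.3   1.16] [ 0.1 34.8 -0.1]
9 30.8 [-3.69  0.3   1.44] [ 0.1 39.1 -0.1]
10 26.5 [-4.03  0.3   1.75] [ 0.2 43.4 -0.1]
11 22.2 [-4.36  0.3   2.07] [ 0.2 47.7 -0.1]
12 17.9 [-4.65  0.3   2.43] [ 0.2 52.  -0.1]
13 13.6 [-4.92  0.3   2.8 ] [ 0.2 56.3 -0.1]
14 9.3 [-5.17  0.3   3.19] [ 0.2 60.6 -0. ]
15 5.0 [-5.38  0.3   3.6 ] [ 0.2 64.9 -0. ]
16 0.7 [-5.56  0.3   4.03] [ 0.2 69.2 -0. ]
17 -3.6 [-5.7   0.3   4.47] [ 0.2 73.5 -0. ]
18 -7.9 [-5.82  0.29  4.91] [ 0.2 77.8 -0. ]
19 -12.2 [-5.9   0.29  5.37] [ 0.2 82.1 -0. ]
20 -16.5 [-5.95  0.29  5.83] [ 0.2 86.4 -0. ]
```

View pics/w2.png

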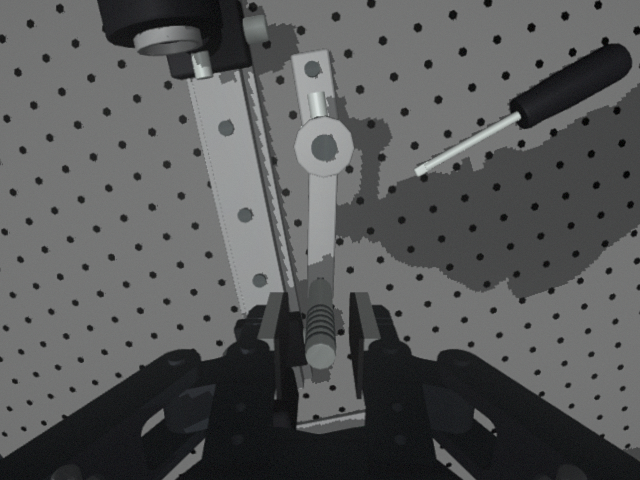

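Request:
play_rows(rows=[[[-0.44,-0.3,0.1,0.1,0,4.5,0],[-0.44,-0.8,0.1,0.15,0,9,0],[-0.44,-1.2,0.1,0.25,0,13,0],[-0.44,-1.7,0.1,0.35,0,17.5,0],[-0.44,-2.1,0.1,0.5,0,22,0],[-0.44,-2.5,0.1,0.7,0,26,0],[-0.44,-2.9,0.1,0.9,0,30.5,0],[-0.44,-3.3,0.1,1.15,0,35,0],[-0.44,-3.7,0.1,1.45,0,39,0],[-0.44,-4.0,0.1,1.75,0,43.5,0]]])

```text
time: 3.62
ee_pos: [0.59, 0.2477, 0.1692]
tcp_rot: [-90.1, -0.0, 116.2]
contact_force: [0.5, 0.7, -0.7]
grip_width: 0.28
```

Run:
```python
from h import *
st=state();print(st['time'],st['ee_pos'],st['tcp_rot'],st['grip_width'],st['contact_force'])
im=imaging.get_image('wrist')[:,:,::-1].copy();cv2.imwrite('pics/w3.png',im)
P=np.array((.5355,.2205))
R0=R.from_euler('xyz',st['tcp_rot'],degrees=True)
for f in (22.2,17.9,13.6,9.3,5,.7,-3.6,-7.9,-12.2,-15,-17,-19,-21):
    rot=down(f+90)
    q=np.append(P+.0615*np.array((np.cos(np.radians(f)),np.sin(np.radians(f)))),.169)
    print(round(f,1),(R0.inv().apply(q-st['ee_pos'])*100).round(2),(R0.inv()*rot).as_rotvec(degrees=True).round(1))
```

```text
3.625 [0.59   0.2477 0.1692] [-90.1081  -0.0196 116.2224] 0.28030594051897423 [ 0.5475  0.7268 -0.6699]
22.2 [-0.46  0.02 -0.04] [0.1 4.  0. ]
17.9 [-0.92  0.02  0.01] [0.1 8.3 0. ]
13.6 [-1.37  0.02  0.09] [ 0.1 12.6  0. ]
9.3 [-1.82  0.02  0.21] [ 0.1 16.9  0. ]
5 [-2.25  0.02  0.36] [ 0.1 21.2  0. ]
0.7 [-2.68  0.02  0.54] [ 0.1 25.5  0. ]
-3.6 [-3.09  0.02  0.75] [ 0.1 29.8  0. ]
-7.9 [-3.48  0.02  1.  ] [ 0.1 34.1  0.1]
-12.2 [-3.85  0.02  1.27] [ 0.1 38.4  0.1]
-15 [-4.08  0.02  1.46] [ 0.1 41.2  0.1]
-17 [-4.24  0.02  1.61] [ 0.1 43.2  0.1]
-19 [-4.39  0.02  1.76] [ 0.1 45.2  0.1]
-21 [-4.54  0.02  1.91] [ 0.1 47.2  0.1]
```

View pics/w3.png

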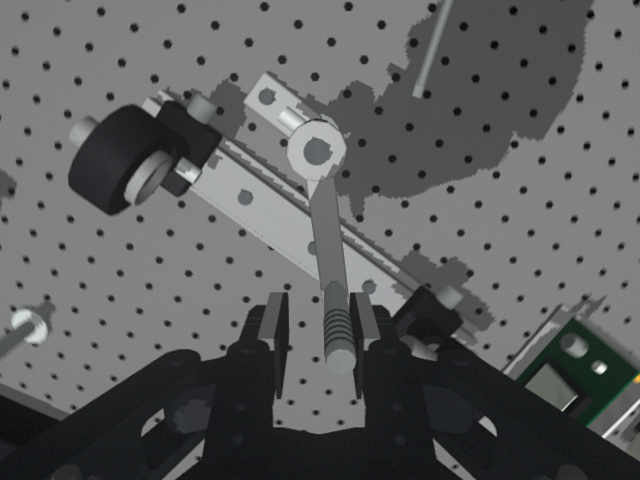

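Request:
play_rows(rows=[[[-0.44,-0.5,0,0,0,4,0],[-0.44,-0.95,0,0,0,8.5,0],[-0.44,-1.4,0,0.1,0,12.5,0],[-0.44,-1.8,0,0.2,0,17,0],[-0.44,-2.25,0,0.35,0,21,0],[-0.44,-2.7,0,0.55,0,25.5,0],[-0.44,-3.1,0,0.75,0,30,0],[-0.44,-3.5,0,1.0,0,34,0],[-0.44,-3.85,0,1.25,0,38.5,0],[-0.44,-4.1,0,1.45,0,41,0]]])

```text
time: 4.92
ee_pos: [0.5951, 0.2044, 0.1691]
tcp_rot: [-90.1, -0.1, 75.3]
contact_force: [0.1, 0.9, 0.2]
grip_width: 0.282
```

Run:
```python
from h import *
st=state();print(st['time'],st['ee_pos'],st['tcp_rot'],st['grip_width'],st['contact_force'])
im=imaging.get_image('wrist')[:,:,::-1].copy();cv2.imwrite('pics/w4.png',im)
im=imaging.get_image('top')[:,:,::-1].copy();crop(im,'pics/t4.png',160,190,320,310,5)
P=np.array((.5355,.2205))
R0=R.from_euler('xyz',st['tcp_rot'],degrees=True)
for f in (-15,-17,-19,-21,-23):
    rot=down(f+90)
    q=np.append(P+.0615*np.array((np.cos(np.radians(f)),np.sin(np.radians(f)))),.169)
    print(round(f,1),(R0.inv().apply(q-st['ee_pos'])*100).round(2),(R0.inv()*rot).as_rotvec(degrees=True).round(1))
```

```text
4.925 [0.5951 0.2044 0.1691] [-90.0777  -0.0602  75.3334] 0.2819804821377207 [0.1265 0.8915 0.2283]
-15 [0.02 0.01 0.03] [0.1 0.3 0.1]
-17 [-0.2   0.01  0.03] [0.1 2.3 0.1]
-19 [-0.41  0.01  0.04] [0.1 4.3 0.1]
-21 [-0.63  0.01  0.06] [0.1 6.3 0.1]
-23 [-0.84  0.01  0.09] [0.1 8.3 0.1]
```

View pics/w4.png

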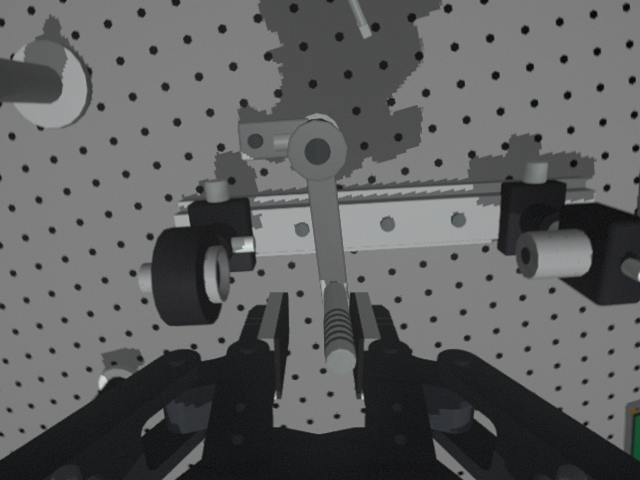

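View pics/t4.png

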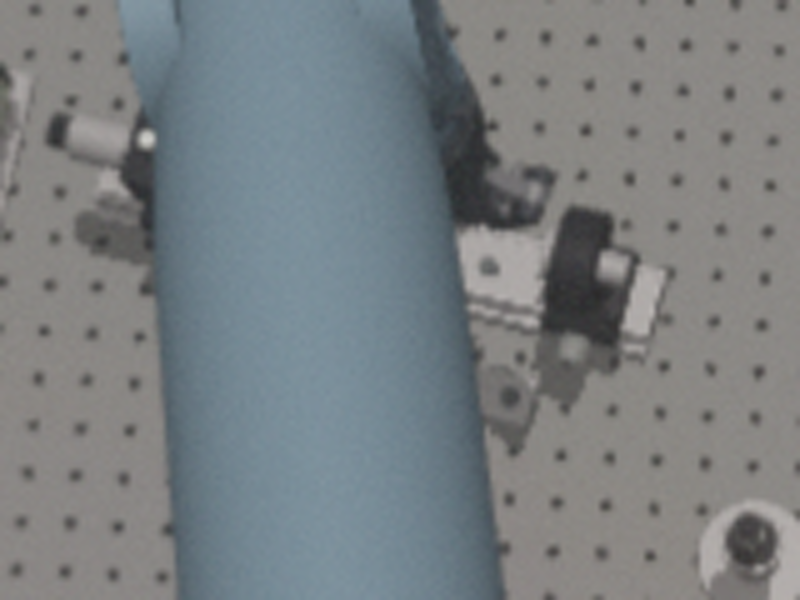

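Request:
play_rows(rows=[[[-0.44,-0.2,0,0,0,2,0],[-0.44,-0.3,0,0,0,3,0],[-0.44,-0.4,0,0,0,4,0],[-0.44,-0.4,0,0,0,4,0]]])

```text
time: 5.52
ee_pos: [0.5938, 0.201, 0.1685]
tcp_rot: [-90.0, -0.1, 71.4]
contact_force: [0.3, 2.7, 0.5]
grip_width: 0.287
```

Request:
play_rows(rows=[[[-0.44,-0.1,0,0,0,0,0],[-0.44,-0.2,0,0,0,0,0],[-0.44,-0.2,0,0,0,0,0]]])

```text
time: 5.9
ee_pos: [0.5937, 0.2008, 0.1686]
tcp_rot: [-90.0, -0.3, 71.5]
contact_force: [2.1, 8.0, -0.7]
grip_width: 0.279
```

Run:
```python
from h import *
st=state();print(st['time'],st['ee_pos'],st['tcp_rot'],st['grip_width'],st['contact_force'])
im=imaging.get_image('wrist')[:,:,::-1].copy();cv2.imwrite('pics/w5.png',im)
```

```text
5.9 [0.5937 0.2008 0.1686] [-90.0032  -0.3006  71.4623] 0.2790183517515726 [ 2.1079  7.9835 -0.7425]
```

View pics/w5.png

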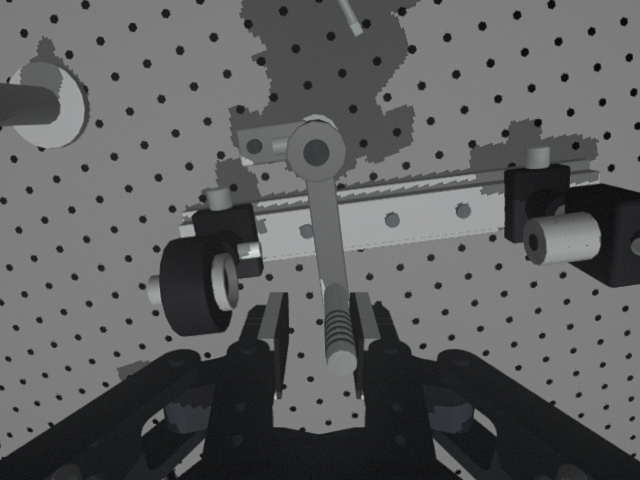

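Run:
```python
from h import *
goal((.450,.043,.24),down(77))
```

```text
shift cm [-19.49  -7.24   8.61] turn [ 0.02 -5.54  0.3 ] rows>= 3.6
```

Request:
play_rows(rows=[[[-0.44,0.8,0,0,0,0,0],[-0.44,0.8,0,0,0,0,0],[-0.3,0.8,-4,0,0,0,0],[-0.3,0.8,-8.5,0,0,0,0],[0,-4,-8.5,2,0,-2,0],[0,-9,-8.5,4,0,-3,0],[0,-14,-8,6,0,-4,0],[0,-19.5,-7.2,8.6,0,-5.5,0],[0,-19.5,-7.2,8.6,0,-5.5,0],[0,-19.5,-7.2,8.6,0,-5.5,0]]])

```text
time: 7.2
ee_pos: [0.4494, 0.0407, 0.2406]
tcp_rot: [-90.1, 0.0, 76.8]
contact_force: [0.6, -0.1, 0.2]
grip_width: 0.501
```

Run:
```python
from h import *
st=state();print(st['time'],st['ee_pos'],st['tcp_rot'],st['grip_width'],st['contact_force'])
im=imaging.get_image('wrist')[:,:,::-1].copy();cv2.imwrite('pics/w6.png',im)
im=imaging.get_image('top')[:,:,::-1].copy();crop(im,'pics/t6.png',160,190,320,310,5)
im=imaging.get_image('side')[:,:,::-1].copy();crop(im,'pics/s6.png',190,170,320,270,6)
c=cam('wrist',st)
for p in((.45,.043,.145),(.45,.043,.08),(.45,.043,.005)):print(proj(c,p))
```

```text
7.2 [0.4494 0.0407 0.2406] [-90.0582   0.0005  76.8107] 0.5010542528651789 [ 0.5845 -0.1283  0.2113]
[320.8076 250.8565]
[320.2589 222.4946]
[319.8572 201.776 ]
```

View pics/w6.png

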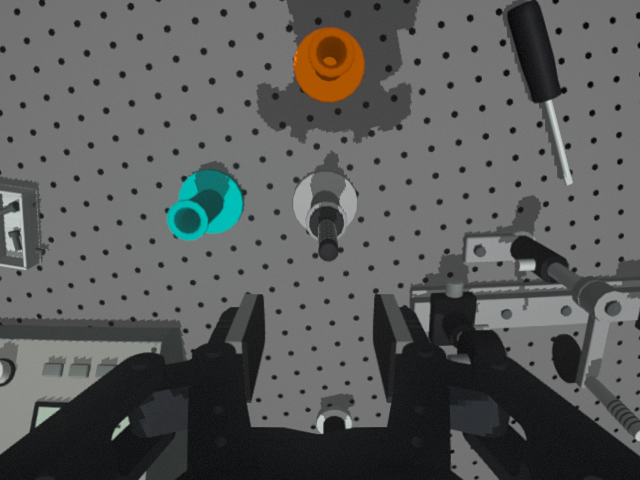

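View pics/t6.png

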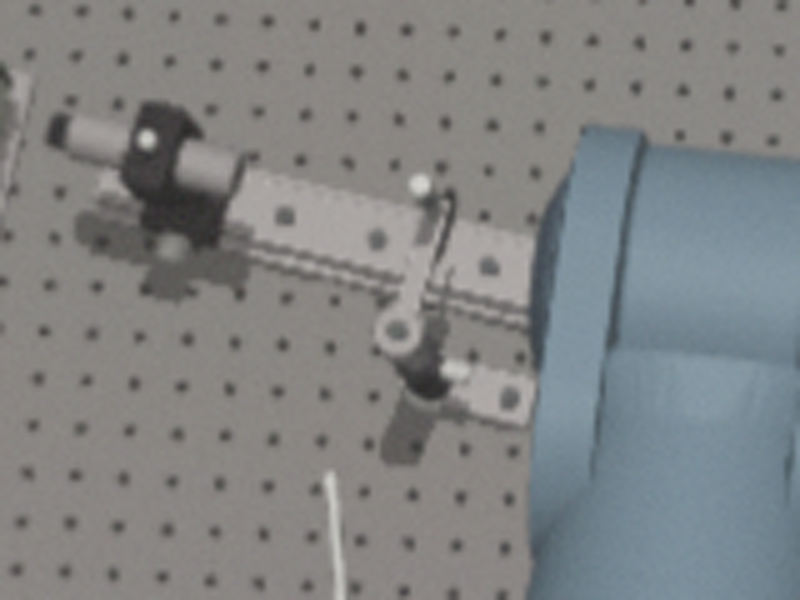

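View pics/s6.png

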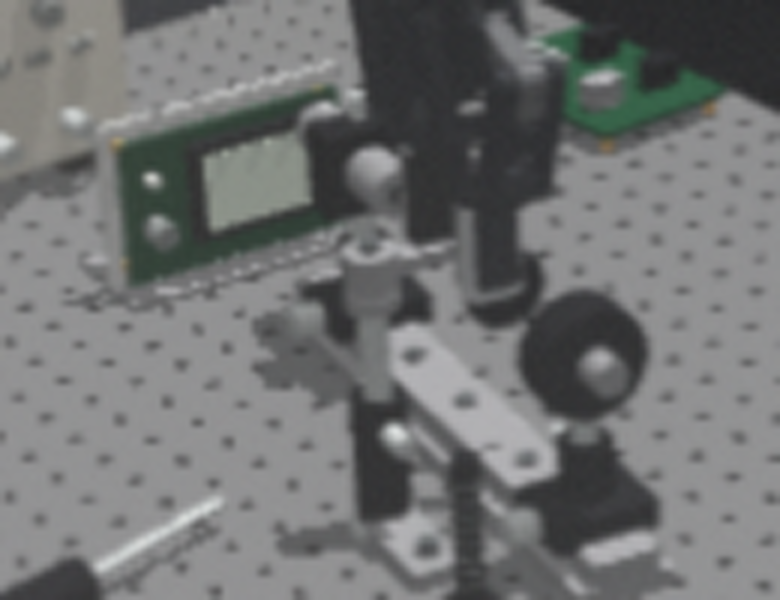

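Run:
```python
from h import *
st=state();c=cam('wrist',st);t=cam('top')
crop('pics/w6.png','pics/w6c.png',260,150,400,280,5)
r=atz(t,(160+420/5,190+185/5),.184);p=atz(t,(239.6,255.6),.134);print(r,p,np.degrees(np.arctan2(r[1]-p[1],r[0]-p[0])),np.linalg.norm(r[:2]-p[:2]))
```

```text
[0.5943 0.208  0.184 ] [0.5353 0.2199 0.134 ] -11.42455250161117 0.060239583187996125
```

View pics/w6c.png

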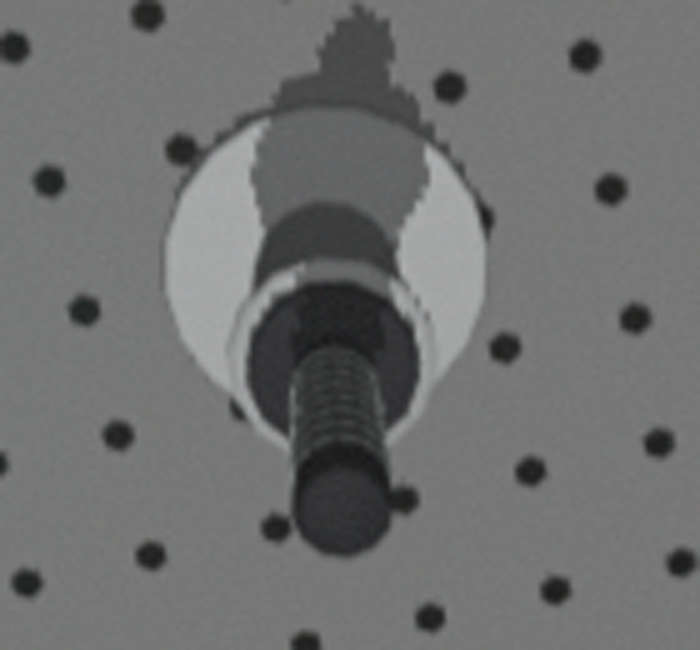

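Run:
```python
from h import *
st=state();c=cam('wrist',st)
a=atz(c,(328.4,250.4),.145);b=atz(c,(326.6,222),.08);f=atz(c,(325.2,203),.005);print(a,b,f)
goal(((a[0]+b[0])/2,(a[1]+b[1])/2,.118),down(76.8))
```

```text
[0.4521 0.0482 0.145 ] [0.4521 0.0485 0.08  ] [0.4537 0.0484 0.005 ]
shift cm [ 0.69 12.29  0.03] turn [0.1  0.13 0.02] rows>= 2.0
```

Request:
play_rows(rows=[[[0,0.6,4,0,0,0,0],[0,0.6,8,0,0,0,0],[0,0.6,10.5,0,0,0,0],[0,0.6,12.3,0,0,0,0],[0,0.6,12.3,0,0,0,0],[0,0.6,12.3,0,0,0,0]]])

```text
time: 8.1
ee_pos: [0.4517, 0.0473, 0.1181]
tcp_rot: [-90.1, -0.0, 76.9]
contact_force: [-0.9, 0.6, -0.6]
grip_width: 0.502
```

Run:
```python
from h import *
st=state();print(st['time'],st['ee_pos'],st['tcp_rot'],st['grip_width'],st['contact_force'])
im=imaging.get_image('wrist')[:,:,::-1].copy();cv2.imwrite('pics/w7.png',im)
```

```text
8.1 [0.4517 0.0473 0.1181] [-90.0758  -0.0149  76.9219] 0.5023859458235661 [-0.859   0.5871 -0.5835]
```

View pics/w7.png

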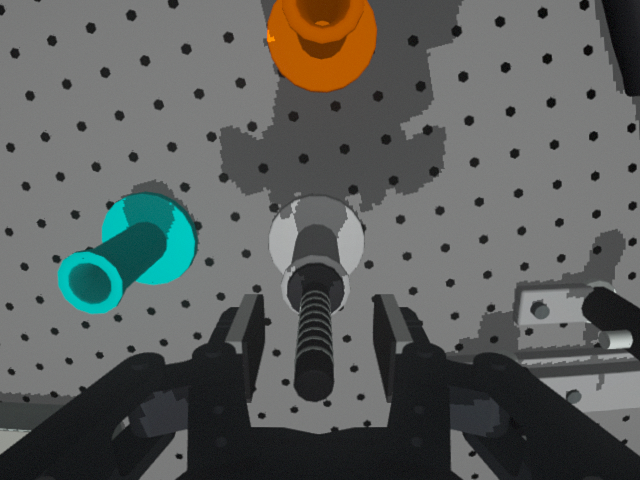

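Run:
```python
from h import *
st=state();c=cam('wrist',st)
print(atz(c,(314,385),.145),atz(c,(315.5,288),.08))
goal((.4516,.046,.118),down(76.9))
```

```text
[0.4514 0.047  0.145 ] [0.4498 0.0474 0.08  ]
shift cm [-0.12  0.03 -0.01] turn [0.11 0.01 0.02] rows>= 0.0
```

Request:
play_rows(rows=[[[-1,0,0,0,0,0,0],[-1,0,0,0,0,0,0],[-1,0,0,0,0,0,0],[-1,0,0,0,0,0,0],[-1,0,0,0,0,0,0]]])

```text
time: 8.78
ee_pos: [0.4511, 0.047, 0.1179]
tcp_rot: [-90.1, -0.0, 76.9]
contact_force: [-2.0, 0.2, 4.8]
grip_width: 0.119
```

Run:
```python
from h import *
st=state();print(st['time'],st['ee_pos'],st['tcp_rot'],st['grip_width'],st['contact_force'],st['joint_pos'])
im=imaging.get_image('wrist')[:,:,::-1].copy();cv2.imwrite('pics/w8.png',im)
goal((.4517,.0473,.235),down(76.9))
yaw=-13.1
Rc=R.from_euler('z',yaw,degrees=True)
n=Rc.apply([-np.sin(np.radians(39)),0,np.cos(np.radians(39))])
ty=-n; tx=Rc.apply([0,1,0]); tz=np.cross(tx,ty)
Rp=R.from_matrix(np.c_[tx,ty,tz]); print('press rot',Rp.as_euler('xyz',degrees=True), n)
m=np.array((.5815,-.309,.091))
print('tcp with tip 45mm off mouth',m+n*(.105+.045))
```

```text
8.775 [0.4511 0.047  0.1179] [-90.0819  -0.0213  76.8729] 0.1192259110451906 [-1.9811  0.1506  4.7511] [ -2.0838  12.9373 -28.1395  48.8388   0.0052  11.0434]
shift cm [  0.05 -11.71  -0.06] turn [ 0.08 -0.03  0.02] rows>= 1.9
press rot [-129.     0.    76.9] [-0.6129  0.1426  0.7771]
tcp with tip 45mm off mouth [ 0.4896 -0.2876  0.2076]
```

View pics/w8.png

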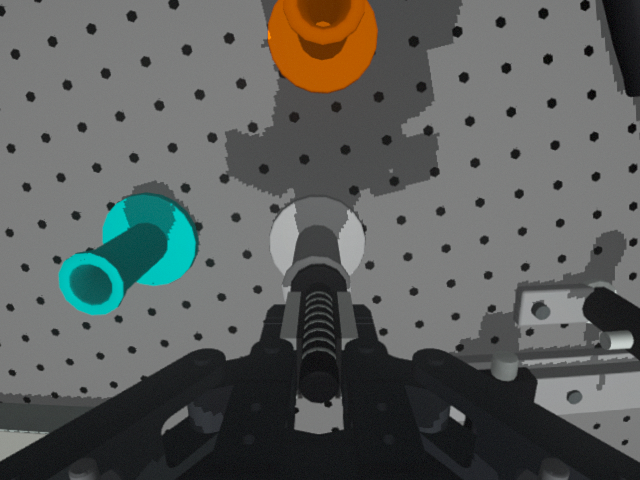

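Request:
play_rows(rows=[[[-1,0,-2,0,0,0,0],[-1,0,-5,0,0,0,0],[-1,0,-9,0,0,0,0],[-1,0,-11.7,0,0,0,0],[-1,0,-11.7,0,0,0,0],[-1,0,-11.7,0,0,0,0]]])

```text
time: 9.57
ee_pos: [0.4498, 0.047, 0.2331]
tcp_rot: [-89.9, 0.0, 76.9]
contact_force: [-0.2, -0.7, -1.0]
grip_width: 0.121
```

Run:
```python
from h import *
st=state();print(st['time'],st['ee_pos'],st['tcp_rot'],st['grip_width'],st['contact_force'])
im=imaging.get_image('wrist')[:,:,::-1].copy();cv2.imwrite('pics/w9.png',im)
im=imaging.get_image('side')[:,:,::-1].copy();crop(im,'pics/s9.png',190,140,350,320,4)
goal((.4896,-.2876,.2076),R.from_euler('xyz',[-129,0,76.9],degrees=True))
```

```text
9.575 [0.4498 0.047  0.2331] [-89.8928   0.0156  76.8725] 0.12117313986723233 [-0.1512 -0.6816 -1.0391]
shift cm [-31.67   2.49 -11.52] turn [-39.18  -0.02  -0.04] rows>= 5.4
```

View pics/w9.png

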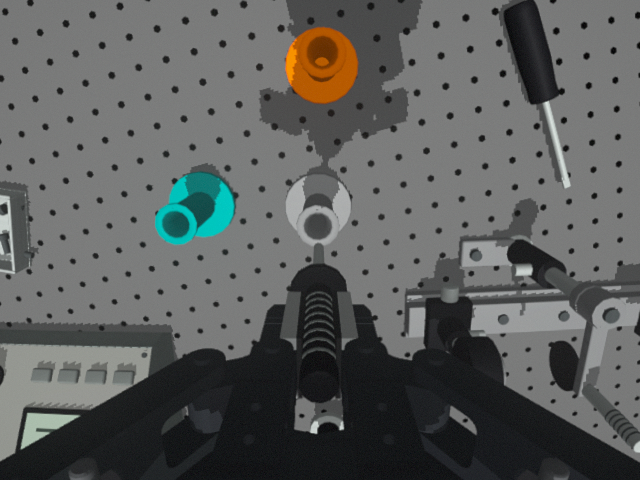

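View pics/s9.png

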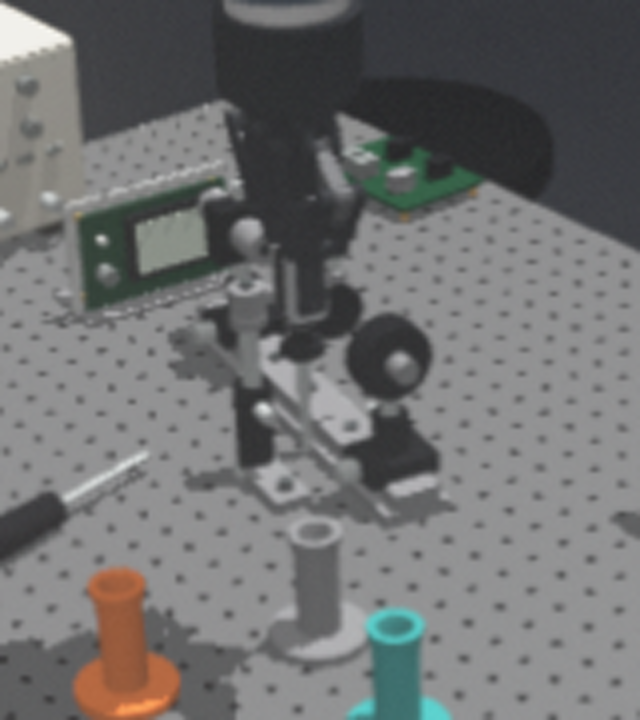

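Request:
play_rows(rows=[[[-1,-4,0,-1.5,-5,0,0],[-1,-8,0,-3,-10,0,0],[-1,-12,0,-4.5,-15,0,0],[-1,-16,0,-6,-20,0,0],[-1,-20,0.5,-7.5,-25,0,0],[-1,-24,1,-9,-30,0,0],[-1,-28,1.8,-10.5,-35,0,0],[-1,-31.7,2.5,-11.5,-39,0,0],[-1,-31.7,2.5,-11.5,-39.2,0,0],[-1,-31.7,2.5,-11.5,-39.2,0,0]]])

```text
time: 10.92
ee_pos: [0.4897, -0.2868, 0.2079]
tcp_rot: [-129.0, -0.1, 76.9]
contact_force: [-0.7, 0.9, -0.4]
grip_width: 0.127
```

Run:
```python
from h import *
st=state();print(st['time'],st['ee_pos'],st['tcp_rot'],st['grip_width'],st['contact_force'],st['joint_pos'])
im=imaging.get_image('wrist')[:,:,::-1].copy();cv2.imwrite('pics/w10.png',im)
im=imaging.get_image('side')[:,:,::-1].copy();cv2.imwrite('pics/s10.png',im);crop(im,'pics/s10c.png',340,200,500,360,4)
im=imaging.get_image('top')[:,:,::-1].copy();cv2.imwrite('pics/t10.png',im);crop(im,'pics/t10c.png',370,190,490,300,5)
R0=R.from_euler('xyz',st['tcp_rot'],degrees=True);tip=st['ee_pos']+R0.apply([0,.105,0])
c=cam('wrist',st);m=np.array((.5815,-.309,.091))
print('tip',tip)
for n in ('wrist','side','top'):
  c=cam(n,st);print(n,proj(c,tip),proj(c,m))
```

```text
10.925 [ 0.4897 -0.2868  0.2079] [-129.0425   -0.1196   76.8701] 0.1265116353416871 [-0.6871  0.9084 -0.4287] [-47.5136  -1.8835 -44.8204  13.3149  20.9198 -27.9309]
tip [ 0.5542 -0.3016  0.1263]
wrist [316.8419 245.5818] [315.6079 225.618 ]
side [418.6151 302.5696] [428.4567 313.0182]
top [456.7277 260.7916] [456.76  252.781]
```

View pics/w10.png

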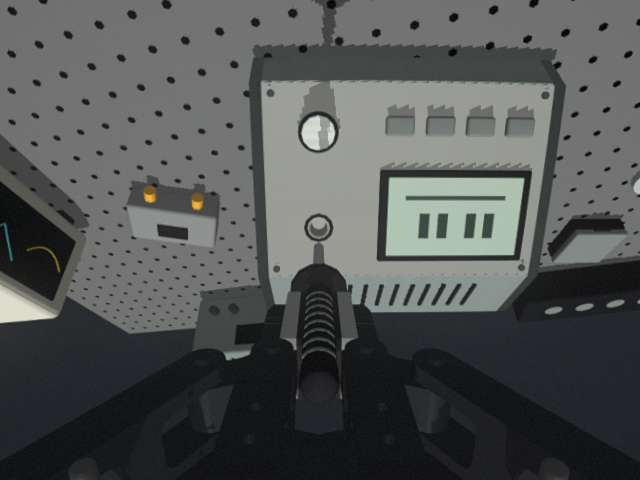

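View pics/s10c.png

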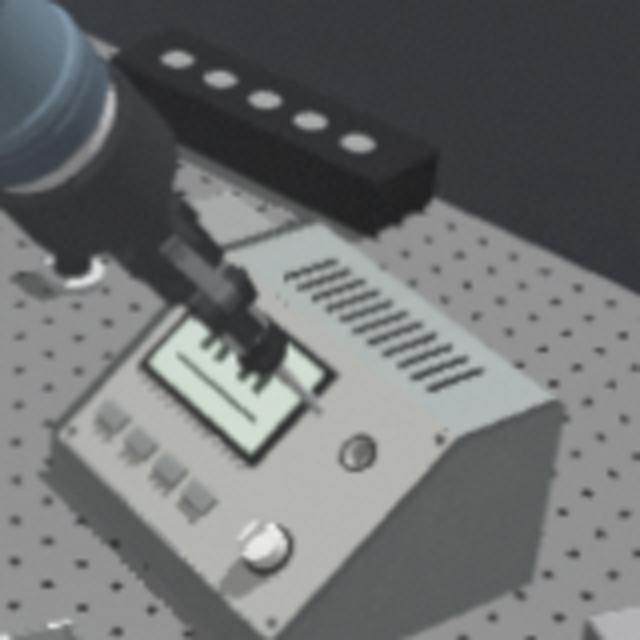

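View pics/t10c.png

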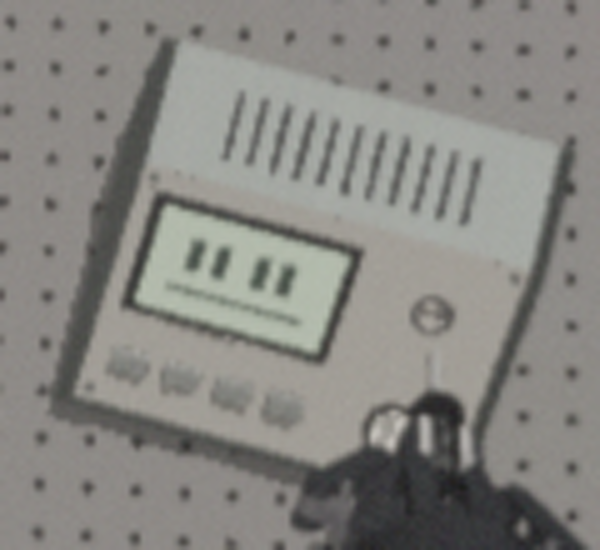

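Run:
```python
from h import *
crop('pics/w10.png','pics/w10c.png',270,190,370,290,8)
crop('pics/s10.png','pics/s10d.png',400,285,450,335,14)
crop('pics/t10.png','pics/t10d.png',435,235,480,280,14)
```

```text
(no output)
```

View pics/w10c.png

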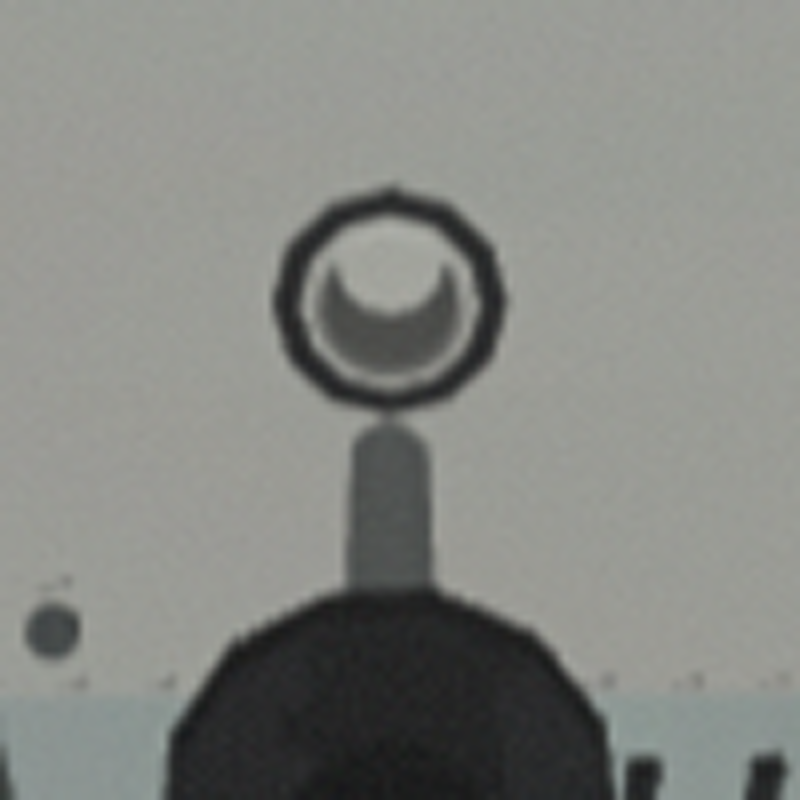

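View pics/s10d.png

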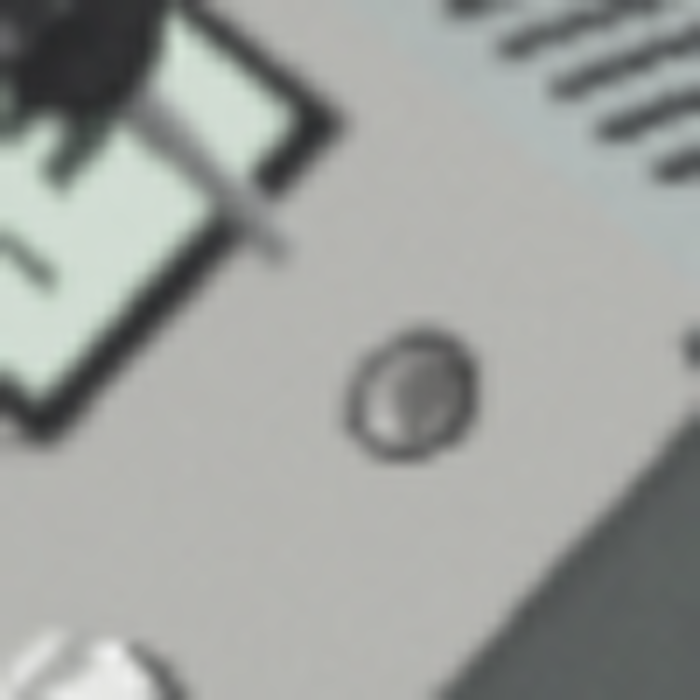

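View pics/t10d.png

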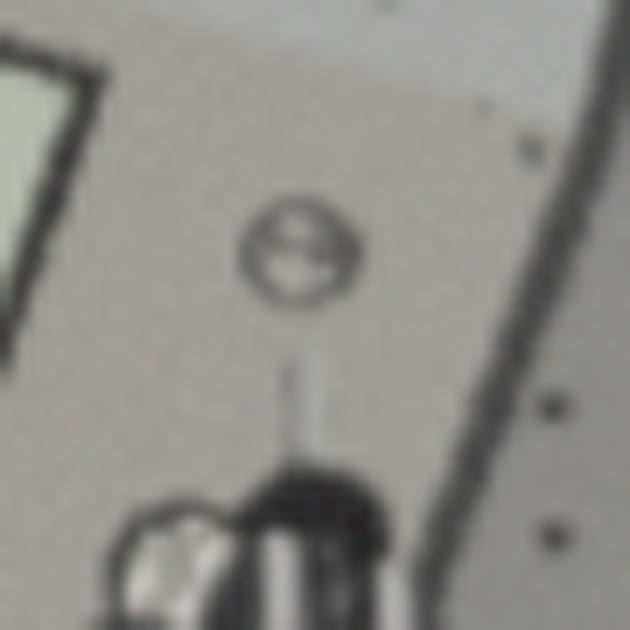

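Run:
```python
from h import *
im=cv2.imread('pics/w10.png')
a=[(235,55,295,105),(530,55,590,105),(245,255,305,315),(500,255,560,315)]
ts=[cv2.resize(im[y0:y1,x0:x1],(390,290),interpolation=cv2.INTER_CUBIC) for x0,y0,x1,y1 in a]
cv2.imwrite('pics/w10k.png',np.vstack([np.hstack(ts[:2]),np.hstack(ts[2:])]))
```

```text
(no output)
```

View pics/w10k.png

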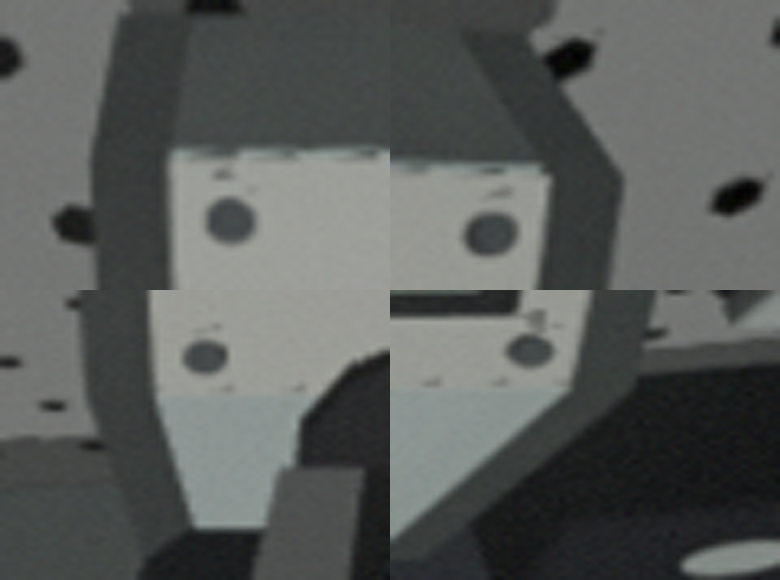

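```bash
cat > pnp.py <<'E'
from h import *
from scipy.optimize import least_squares
st=state();c=cam('wrist',st);K,d,W=c
outer=np.array([(249.2,82.6),(565.7,86),(258.8,276.7),(538.2,272.6)]);inner=np.array([(260.8,80.9),(554.6,84),(269.2,276.7),(528,274.7)])
rec=(318.75,227.25)
# image left = console -y (right side)
def obj(hw):return np.array([(-.085,-hw,.03),(-.085,hw,.03),(.02,-hw,.115),(.02,hw,.115),(-.009,-.06,.0915)])
def run(px,hw,free=False):
    px=np.vstack([px,rec])
    def res(p):
        o=obj(p[6] if free else hw);return (cv2.projectPoints(o,p[:3],p[3:6],K,d)[0][:,0]-px).ravel()
    Rc=W[:3,:3]@R.from_euler('z',-13,degrees=True).as_matrix();t0=W[:3,:3]@np.array((.604,-.253,0))+W[:3,3]
    s=least_squares(res,np.r_[R.from_matrix(Rc).as_rotvec(),t0,hw])
    Rw=W[:3,:3].T@R.from_rotvec(s.x[:3]).as_matrix();o=W[:3,:3].T@(s.x[3:6]-W[:3,3])
    print('hw',s.x[6],'eul',R.from_matrix(Rw).as_euler('xyz',degrees=True),'pos',o,'rec',o+Rw@np.array((-.009,-.06,.091)),'res',s.fun.round(1))
run(outer,.105);run(inner,.105);run(inner,.1,True);run(outer,.105,True)
E
python3 pnp.py
```

```text
hw 0.105 eul [ -0.4496  -0.1253 -12.9947] pos [ 0.6068 -0.251   0.0019] rec [ 0.5845 -0.3067  0.0933] res [ 0.  -0.1 -0.1 -1.   0.1 -0.1 -0.7  1.   0.7  0.2]
hw 0.105 eul [ -2.6817  -2.1261 -15.5669] pos [ 0.6157 -0.2538 -0.0042] rec [ 0.5888 -0.3041  0.0891] res [-3.4  1.8  0.7  6.  -5.7 -1.4  3.3 -5.4  5.4 -1.6]
hw 0.09670990917101481 eul [ -0.2956  -0.5554 -12.9929] pos [ 0.6057 -0.251   0.0032] rec [ 0.5827 -0.3068  0.0944] res [ 0.3  0.2  0.1 -0.2 -0.3  0.  -0.  -0.1 -0.1  0.1]
hw 0.1055980229518526 eul [ -0.5678  -0.2821 -13.1302] pos [ 0.6076 -0.2511  0.0013] rec [ 0.585  -0.3065  0.0929] res [-0.2  0.1 -0.1 -0.6 -0.3 -0.3 -0.4  0.7  1.1  0.1]
```

Run:
```python
from h import *
st=state();c=cam('wrist',st);t=cam('top');s=cam('side')
R0=R.from_euler('xyz',st['tcp_rot'],degrees=True);p=st['ee_pos']
tl=lambda w:R0.inv().apply(np.array(w)-p)*1000
for w in((.5845,-.3067,.0933),(.5827,-.3068,.0944),(.585,-.3065,.0929)):print('hole wrist',tl(w))
h,r=tri((t,(435+300/14,235+253/14)),(s,(400+412/14,285+396/14)));print('hole st',h,r,tl(h))
tp,r=tri((t,(435+303/14,235+355/14)),(s,(400+280/14,285+252/14)));print('tip st',tp,r,tl(tp), 'diff',tl(h)-tl(tp))
# tip via wrist ray at tool y=.105
for row in (243,244.4,246):
  o,v=ray(c,(318.9,row));o=R0.inv().apply(o-p);v=R0.inv().apply(v);q=o+v*(.105-o[1])/v[1];print(q*1000)
# hole at wrist ray, tool y = .15
o,v=ray(c,(318.75,227.25));o=R0.inv().apply(o-p);v=R0.inv().apply(v)
for yy in(.145,.15,.155): print('hole',(o+v*(yy-o[1])/v[1])*1000)
```

```text
hole wrist [  1.6741 150.4624  -0.6962]
hole wrist [  1.1712 148.5158  -0.0496]
hole wrist [  1.9815 151.0518  -0.786 ]
hole st [ 0.582  -0.3094  0.0899] [array([ 0.4142, -0.4036]), array([-0.6919,  0.1623])] [ -1.5469 151.9771   2.8397]
tip st [ 0.5563 -0.3025  0.1244] [array([ 0.2697, -0.2666]), array([-0.4541,  0.1063])] [ -0.5572 108.3947   1.6503] diff [-0.9897 43.5824  1.1894]
[  1.2408 105.       1.6315]
[  1.2408 105.       0.7472]
[  1.2406 105.      -0.2657]
hole [  1.1985 145.       0.5215]
hole [  1.2042 150.      -0.8446]
hole [  1.2099 155.      -2.2107]
```

Request:
play_rows(rows=[[[-1,0,1.5,0,0,0,0],[-1,0,3,0,0,0,0],[-1,0,3.8,0,0,0,0],[-1,0,3.8,0,0,0,0]]])

```text
time: 11.58
ee_pos: [0.5142, -0.2925, 0.1795]
tcp_rot: [-129.2, -0.0, 76.9]
contact_force: [-0.1, 0.3, -1.0]
grip_width: 0.12
```

Run:
```python
from h import *
st=state();print(st['time'],st['ee_pos'],st['tcp_rot'],st['grip_width'],st['contact_force'])
im=imaging.get_image('wrist')[:,:,::-1].copy();cv2.imwrite('pics/w11.png',im);crop(im,'pics/w11c.png',280,210,360,280,9)
im=imaging.get_image('side')[:,:,::-1].copy();cv2.imwrite('pics/s11.png',im);crop(im,'pics/s11c.png',400,285,450,335,12)
im=imaging.get_image('top')[:,:,::-1].copy();cv2.imwrite('pics/t11.png',im);crop(im,'pics/t11c.png',435,235,480,280,12)
```

```text
11.575 [ 0.5142 -0.2925  0.1795] [-129.1629   -0.0269   76.949 ] 0.11998347730171297 [-0.0922  0.2812 -1.0392]
```

View pics/w11c.png

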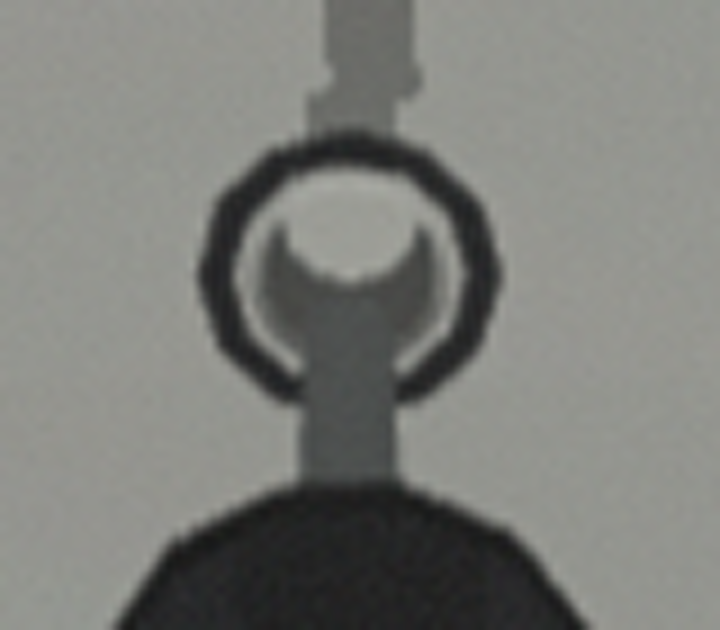

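View pics/s11c.png

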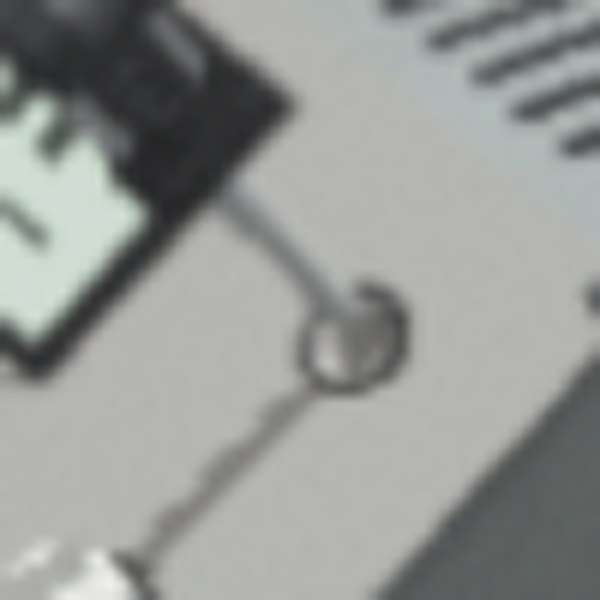

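View pics/t11c.png

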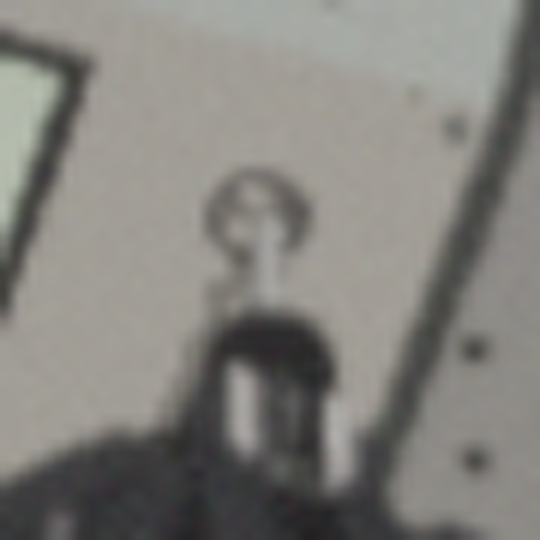

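Run:
```python
from h import *
st=state();c=cam('wrist',st);t=cam('top');s=cam('side')
R0=R.from_euler('xyz',st['tcp_rot'],degrees=True);p=st['ee_pos']
def at(px,y):
  o,v=ray(c,px);o=R0.inv().apply(o-p);v=R0.inv().apply(v);return ((o+v*(y-o[1])/v[1])*1000).round(2)
for r in (290,300,310): print('tip',at((280+350/9,210+r/9),.105))
for y in (.109,.111,.113): print('hole',at((280+350/9,210+270/9),y))
tl=lambda w:R0.inv().apply(np.array(w)-p)*1000
h,r=tri((t,(435+258/12,235+216/12)),(s,(400+354/12,285+338/12)));print('hole',tl(h))
tp,r=tri((t,(435+263/12,235+228/12)),(s,(400+340/12,285+310/12)));print('tip',tl(tp),r)
```

```text
tip [  1.23 105.     2.12]
tip [  1.23 105.     1.42]
tip [  1.23 105.     0.72]
hole [  1.24 109.     2.29]
hole [  1.24 111.     1.67]
hole [  1.25 113.     1.06]
hole [ -0.437  114.0989   2.762 ]
tip [ -0.7884 105.5684   1.1802] [array([ 0.3893, -0.3796]), array([-0.6504,  0.1528])]
```

Request:
play_rows(rows=[[[-1,0,0.6,0,0,0,0],[-1,0,1.2,0,0,0,0],[-1,0,1.7,0,0,0,0],[-1,0,1.7,0,0,0,0]]])

```text
time: 12.22
ee_pos: [0.5243, -0.2956, 0.166]
tcp_rot: [-129.2, -0.0, 76.9]
contact_force: [-0.2, 1.1, -0.5]
grip_width: 0.126
```

Run:
```python
from h import *
st=state();print(st['time'],st['ee_pos'],st['tcp_rot'],st['grip_width'],st['contact_force'])
im=imaging.get_image('wrist')[:,:,::-1].copy();crop(im,'pics/w12c.png',280,210,360,280,9)
im=imaging.get_image('side')[:,:,::-1].copy();crop(im,'pics/s12c.png',400,285,450,335,12)
```

```text
12.225 [ 0.5243 -0.2956  0.166 ] [-129.1506   -0.0366   76.8824] 0.12570106207778642 [-0.1949  1.0625 -0.5202]
```

View pics/w12c.png

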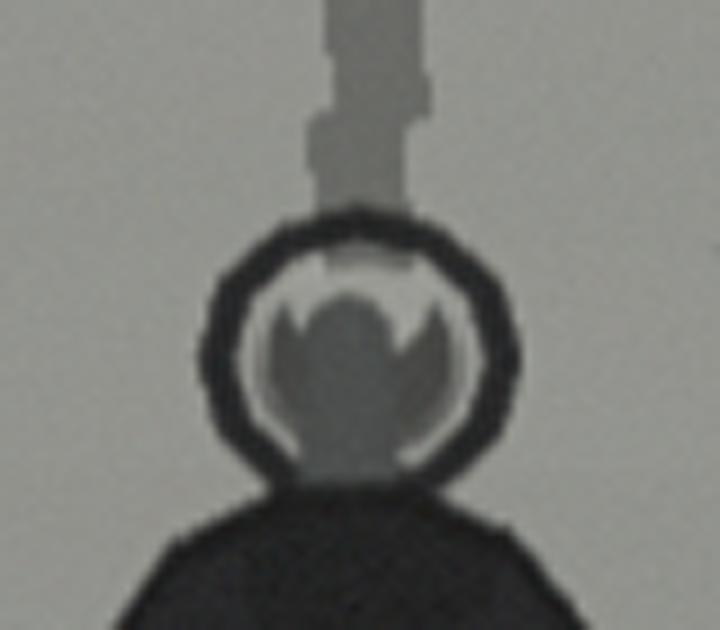

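View pics/s12c.png

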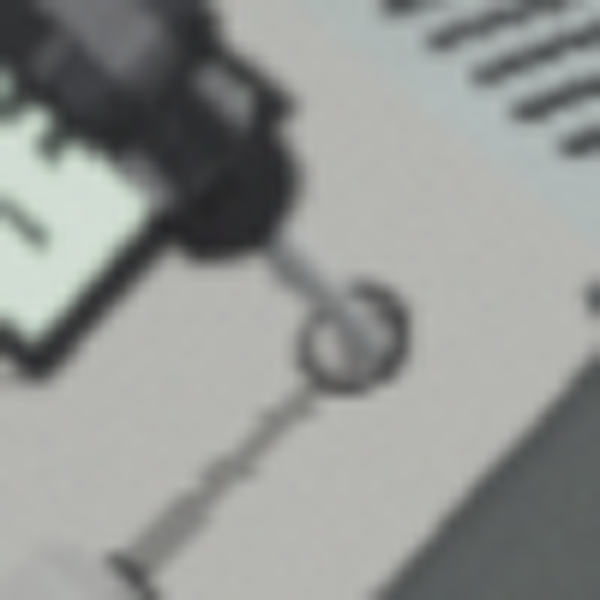

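Request:
play_rows(rows=[[[-1,0.07,0.3,0,0,0,0],[-1,0.07,0.6,0,0,0,0],[-1,0.07,0.8,0,0,0,0],[-1,0.07,0.8,0,0,0,0]]])

```text
time: 12.82
ee_pos: [0.5296, -0.2963, 0.1606]
tcp_rot: [-129.2, 0.0, 76.9]
contact_force: [-1.8, 0.7, 1.4]
grip_width: 0.122
```

Request:
play_rows(rows=[[[-1,0,0.1,0,0,0,0],[-1,0,0.2,0,0,0,0],[-1,0,0.2,0,0,0,0]]])

```text
time: 13.2
ee_pos: [0.5308, -0.2966, 0.1591]
tcp_rot: [-129.2, 0.0, 76.9]
contact_force: [-3.3, 0.8, 3.8]
grip_width: 0.122
```

Run:
```python
from h import *
import time
st=state();n=np.array([-0.6129,0.1426,0.7771]);print(st['time'],st['ee_pos'],st['contact_force'],st['contact_force']@n, (np.array((.5243,-.2956,.166))-st['ee_pos'])@n*1000)
im=imaging.get_image('wrist')[:,:,::-1].copy();crop(im,'pics/w13c.png',280,210,360,280,9)
```

```text
13.2 [ 0.5308 -0.2966  0.1591] [-3.2877  0.7846  3.8307] 5.103785385001815 9.461443608037385
```

View pics/w13c.png

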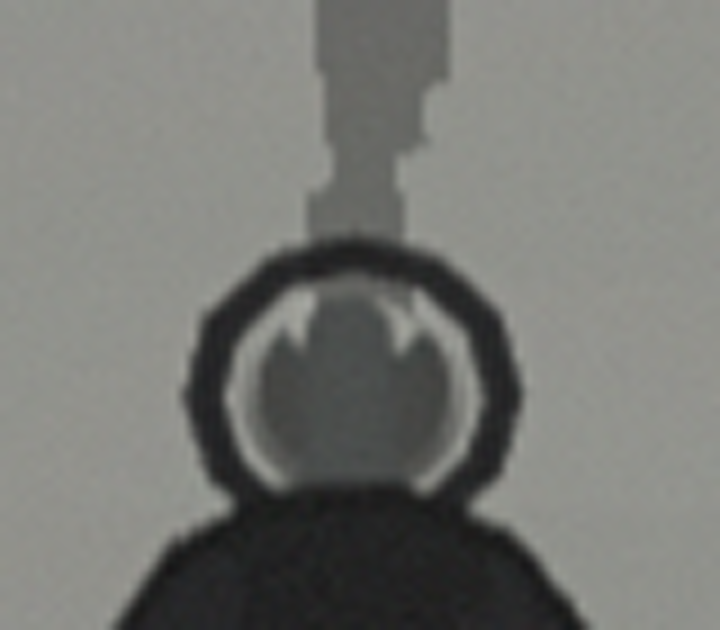

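Request:
play_rows(rows=[[[-1,0,0.1,0,0,0,0],[-1,0,0.2,0,0,0,0],[-1,0,0.2,0,0,0,0]]])

```text
time: 13.62
ee_pos: [0.5317, -0.2969, 0.1588]
tcp_rot: [-129.3, 0.0, 76.9]
contact_force: [-16.6, 5.0, 17.7]
grip_width: 0.122
```

Run:
```python
from h import *
st=state();n=np.array([-0.6129,0.1426,0.7771]);print(st['time'],st['ee_pos'],st['contact_force'],st['contact_force']@n, (np.array((.5243,-.2956,.166))-st['ee_pos'])@n*1000)
```

```text
13.625 [ 0.5317 -0.2969  0.1588] [-16.5839   5.019   17.7334] 24.660566889503478 10.3665052655003
```

Request:
play_rows(rows=[[[-1,0,-0.07,0,0,0,0],[-1,0,-0.07,0,0,0,0],[-1,0,-0.07,0,0,0,0],[-1,0,-0.07,0,0,0,0],[-1,0,-0.07,0,0,0,0],[-1,0,-0.07,0,0,0,0],[-1,0,-0.07,0,0,0,0],[-1,0,-0.07,0,0,0,0],[-1,0,-0.07,0,0,0,0],[-1,0,-0.07,0,0,0,0]]])

```text
time: 14.88
ee_pos: [0.5314, -0.2968, 0.1589]
tcp_rot: [-129.3, 0.0, 76.9]
contact_force: [-11.7, 3.4, 12.7]
grip_width: 0.121
```

Run:
```python
from h import *
st=state();n=np.array([-0.6129,0.1426,0.7771]);print(st['time'],st['ee_pos'],st['contact_force'],st['contact_force']@n, (np.array((.5243,-.2956,.166))-st['ee_pos'])@n*1000)
im=imaging.get_image('wrist')[:,:,::-1].copy();cv2.imwrite('pics/w14.png',im)
```

```text
14.875 [ 0.5314 -0.2968  0.1589] [-11.7153   3.3589  12.6821] 17.5145270748347 10.02936121873943
```

View pics/w14.png

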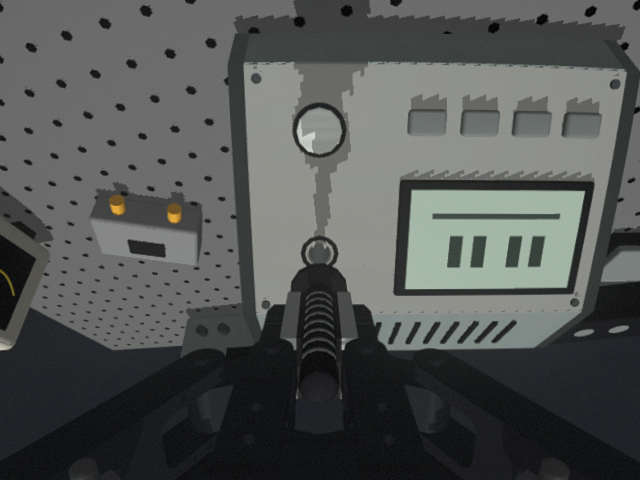

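Request:
play_rows(rows=[[[-1,0,-1.5,0,0,0,0],[-1,0,-3.5,0,0,0,0],[-1,0,-6,0,0,0,0],[-1,0,-7,0,0,0,0],[-1,0,-7,0,0,0,0]]])

```text
time: 15.55
ee_pos: [0.4885, -0.287, 0.2126]
tcp_rot: [-129.3, 0.0, 76.9]
contact_force: [0.5, 0.3, -0.0]
grip_width: 0.123
```

Run:
```python
from h import *
st=state();print(st['time'],st['ee_pos'],st['tcp_rot'],st['contact_force'])
im=imaging.get_image('wrist')[:,:,::-1].copy();crop(im,'pics/w15c.png',240,170,400,290,5)
im=imaging.get_image('top')[:,:,::-1].copy();crop(im,'pics/t15.png',160,190,320,310,5)
goal((.4505,.047,.235),down(76.87))
```

```text
15.55 [ 0.4885 -0.287   0.2126] [-129.2518    0.0342   76.8501] [ 0.474   0.3489 -0.0002]
shift cm [31.63 -8.93  7.26] turn [39.17 -0.    0.02] rows>= 5.4
```

View pics/w15c.png

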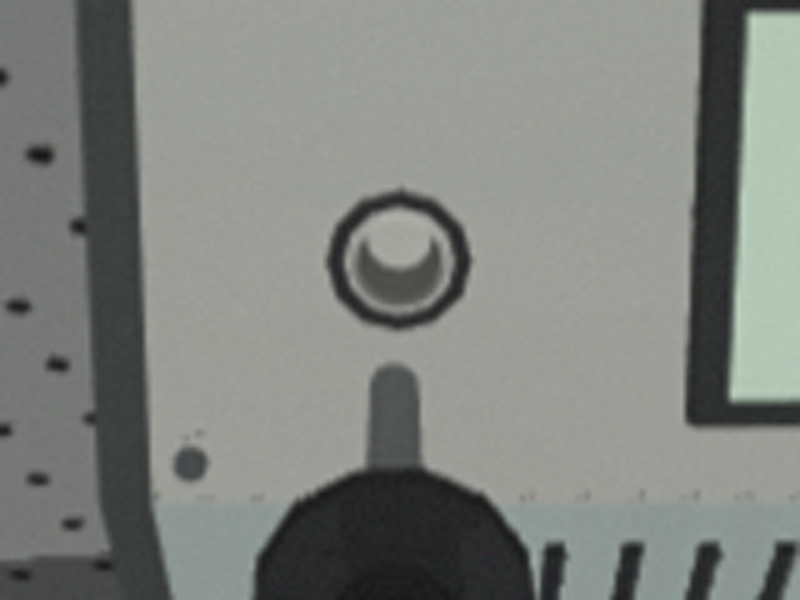

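View pics/t15.png

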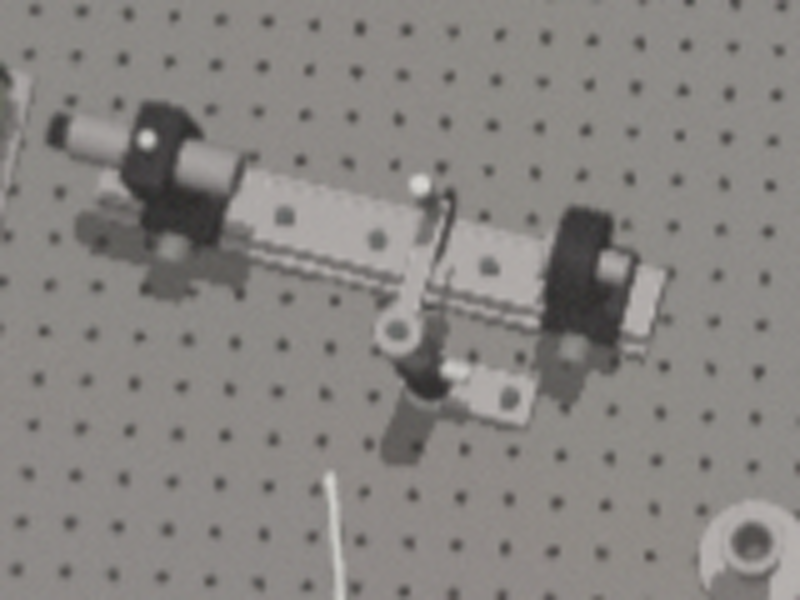

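Request:
play_rows(rows=[[[-1,4,-2,0.8,5,0,0],[-1,8,-4,1.6,10,0,0],[-1,12,-5.5,2.5,15,0,0],[-1,16,-6.5,3.5,20,0,0],[-1,20,-7.5,4.5,25,0,0],[-1,24,-8.2,5.5,30,0,0],[-1,28,-8.6,6.4,35,0,0],[-1,31.6,-8.9,7.2,39,0,0],[-1,31.6,-8.9,7.2,39.2,0,0],[-1,31.6,-8.9,7.2,39.2,0,0]]])

```text
time: 16.9
ee_pos: [0.4512, 0.0464, 0.2348]
tcp_rot: [-90.0, 0.0, 76.9]
contact_force: [0.2, -0.7, -0.4]
grip_width: 0.123
```

Run:
```python
from h import *
st=state();print(st['time'],st['ee_pos'],st['tcp_rot'],st['contact_force'])
im=imaging.get_image('wrist')[:,:,::-1].copy();crop(im,'pics/w16c.png',250,170,390,290,5)
goal((.4513,.047,.1185),down(76.87))
```

```text
16.9 [0.4512 0.0464 0.2348] [-89.9718   0.0273  76.8975] [ 0.1614 -0.7229 -0.4268]
shift cm [ 0.1  11.66 -0.01] turn [-0.01 -0.02 -0.02] rows>= 1.9
```

View pics/w16c.png

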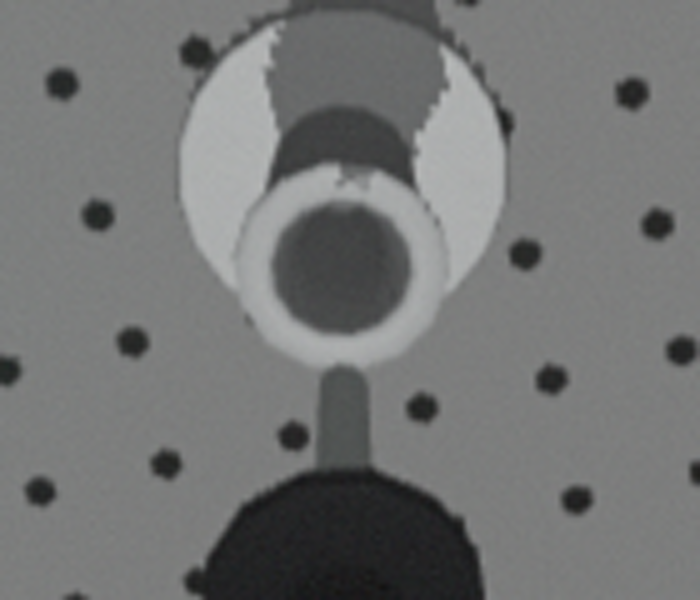

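Request:
play_rows(rows=[[[-1,0.05,3,0,0,0,0],[-1,0.05,5,0,0,0,0],[-1,0.05,7,0,0,0,0],[-1,0.05,9,0,0,0,0],[-1,0.05,10.5,0,0,0,0],[-1,0.05,11.3,0,0,0,0],[-1,0.05,11.6,0,0,0,0],[-1,0.05,11.6,0,0,0,0]]])

```text
time: 17.95
ee_pos: [0.4514, 0.0468, 0.12]
tcp_rot: [-90.0, -0.0, 76.8]
contact_force: [-0.2, -0.4, -0.3]
grip_width: 0.124
```

Run:
```python
from h import *
st=state();print(st['time'],st['ee_pos'],st['tcp_rot'],st['contact_force'])
im=imaging.get_image('wrist')[:,:,::-1].copy();cv2.imwrite('pics/w17.png',im)
```

```text
17.95 [0.4514 0.0468 0.12  ] [-90.0378  -0.0129  76.8454] [-0.2407 -0.3908 -0.2621]
```

View pics/w17.png

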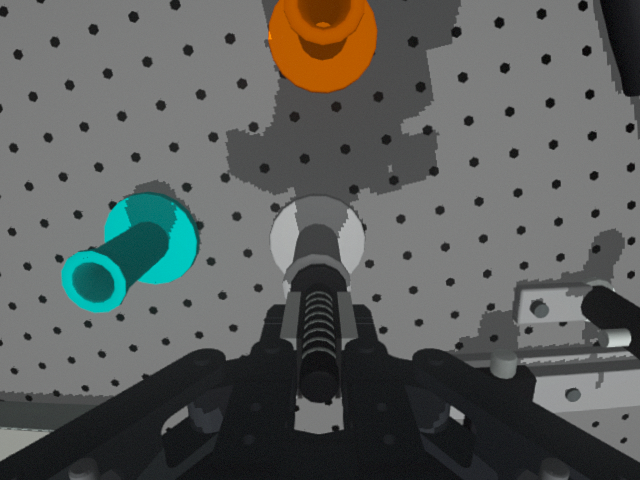

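Request:
play_rows(rows=[[[-1,0,0.1,0,0,0,0],[-1,0,0.2,0,0,0,0],[-1,0,0.2,0,0,0,0]]])

```text
time: 18.38
ee_pos: [0.4515, 0.0471, 0.1179]
tcp_rot: [-90.0, -0.0, 76.9]
contact_force: [-0.4, 0.1, 1.1]
grip_width: 0.123
```

Force beginning; collar is at the rim. Release.

Request:
play_rows(rows=[[[-0.4,0,0,0,0,0,0],[0,0,0,0,0,0,0],[0,0,0,0,0,0,0],[0,0,0,0,0,0,0],[0,0,-3,0,0,0,0],[0,0,-8,0,0,0,0],[0,0,-12.2,0,0,0,0],[0,0,-12.2,0,0,0,0]]])

```text
time: 19.38
ee_pos: [0.4537, 0.047, 0.2431]
tcp_rot: [-90.4, -0.1, 76.9]
contact_force: [0.5, 0.3, -0.7]
grip_width: 0.498
```

Run:
```python
from h import *
st=state();print(st['time'],st['ee_pos'],st['tcp_rot'],st['contact_force'])
im=imaging.get_image('wrist')[:,:,::-1].copy();cv2.imwrite('pics/w18.png',im);crop(im,'pics/w18c.png',250,150,410,280,5)
P=np.array((.5355,.2205));f=-11.2
q=P+.0615*np.array((np.cos(np.radians(f)),np.sin(np.radians(f))));print(q)
goal(np.append(q,.27),down(f+90))
```

```text
19.375 [0.4537 0.047  0.2431] [-90.414   -0.0864  76.8764] [ 0.4624  0.335  -0.7037]
[0.5958 0.2086]
shift cm [ 18.99  -2.85 -10.31] turn [ 0.21 -1.92  0.04] rows>= 3.5
```

View pics/w18c.png

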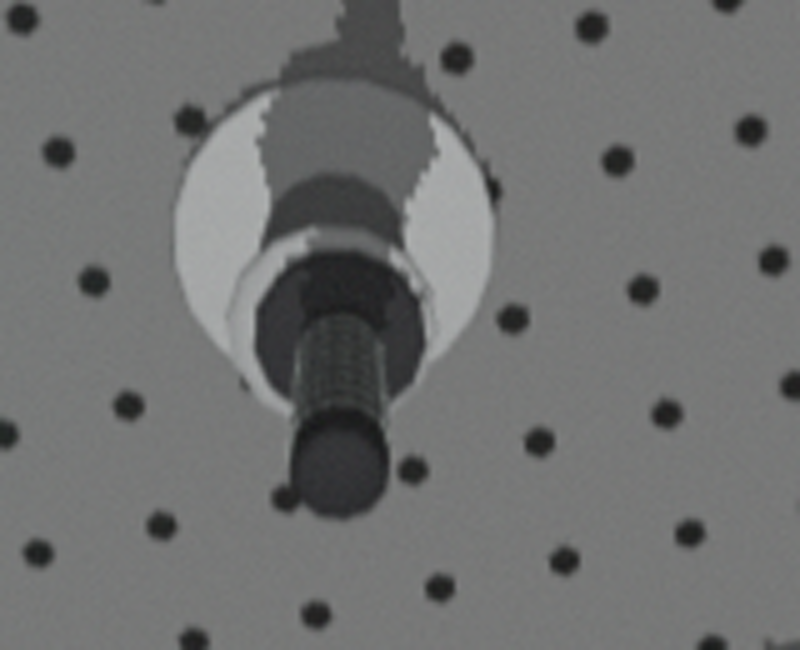

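Request:
play_rows(rows=[[[0,4,-1.5,-2,0,0,0],[0,8,-2.8,-4,0,0,0],[0,12,-2.8,-6.5,0,-1,0],[0,16,-2.8,-8.5,0,-2,0],[0,19,-2.8,-10.3,0,-2,0],[0,19,-2.8,-10.3,0,-2,0],[0,19,-2.8,-10.3,0,-2,0]]])

```text
time: 20.3
ee_pos: [0.5937, 0.2082, 0.266]
tcp_rot: [-89.8, 0.1, 78.9]
contact_force: [0.8, -0.2, 0.2]
grip_width: 0.5
```

Run:
```python
from h import *
st=state();print(st['time'],st['ee_pos'],st['tcp_rot'],st['contact_force'])
im=imaging.get_image('wrist')[:,:,::-1].copy();cv2.imwrite('pics/w19.png',im)
goal((.5955,.209,.169),down(78.8))
```

```text
20.3 [0.5937 0.2082 0.266 ] [-89.8421   0.0872  78.873 ] [ 0.763  -0.1638  0.2449]
shift cm [ 0.15  9.76 -0.18] turn [-0.12  0.05 -0.06] rows>= 1.6
```

View pics/w19.png

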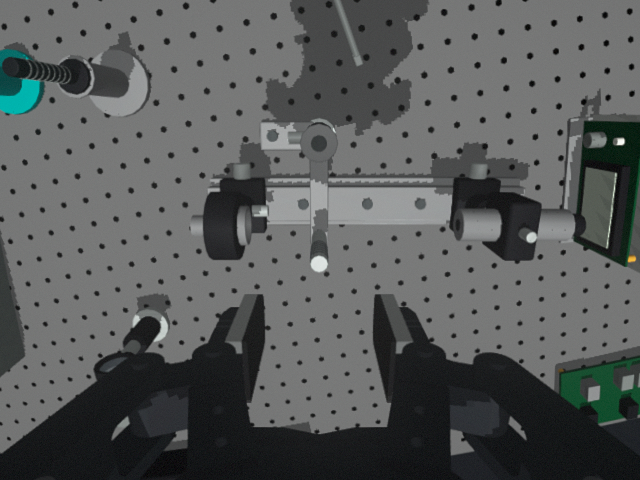

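Request:
play_rows(rows=[[[0,0.1,4,-0.2,0,0,0],[0,0.1,8,-0.2,0,0,0],[0,0.1,9.7,-0.2,0,0,0],[-0.44,0.1,9.7,-0.2,0,0,0],[-0.44,0.1,9.7,-0.2,0,0,0],[-0.44,0.1,9.7,-0.2,0,0,0]]])

```text
time: 21.1
ee_pos: [0.5976, 0.2093, 0.1723]
tcp_rot: [-90.1, -0.1, 78.9]
contact_force: [-0.1, 0.0, -0.2]
grip_width: 0.28
```

Run:
```python
from h import *
st=state();print(st['time'],st['ee_pos'],st['tcp_rot'],st['grip_width'],st['contact_force'])
im=imaging.get_image('wrist')[:,:,::-1].copy();cv2.imwrite('pics/w20.png',im)
P=np.array((.5355,.2205))
R0=R.from_euler('xyz',st['tcp_rot'],degrees=True)
for k in range(1,11):
    f=-11.2+4.7*k
    q=np.append(P+.0612*np.array((np.cos(np.radians(f)),np.sin(np.radians(f)))),.169)
    print(round(f,1),(R0.inv().apply(q-st['ee_pos'])*100).round(2),(R0.inv()*down(f+90)).as_rotvec(degrees=True).round(1))
```

```text
21.1 [0.5976 0.2093 0.1723] [-90.1461  -0.0701  78.8576] 0.2801617717423977 [-0.0991  0.0322 -0.2277]
-6.5 [0.4  0.33 0.21] [ 0.1 -4.6  0.1]
-1.8 [0.89 0.33 0.27] [ 0.2 -9.3  0.1]
2.9 [1.39 0.33 0.38] [  0.2 -14.    0.1]
7.6 [1.87 0.33 0.52] [  0.2 -18.7   0. ]
12.3 [2.34 0.33 0.7 ] [  0.2 -23.4   0. ]
17.0 [2.79 0.33 0.92] [  0.2 -28.1   0. ]
21.7 [3.22 0.33 1.17] [  0.2 -32.8   0. ]
26.4 [3.63 0.33 1.46] [  0.2 -37.5   0. ]
31.1 [4.01 0.33 1.78] [  0.2 -42.2   0. ]
35.8 [4.37 0.33 2.14] [  0.2 -46.9   0. ]
```

View pics/w20.png

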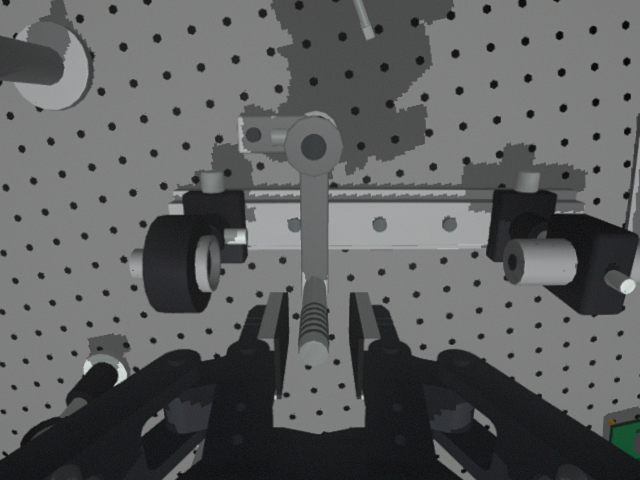

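Request:
play_rows(rows=[[[-0.44,0.4,0.2,0.2,0,-4.5,0],[-0.44,0.9,0.2,0.25,0,-9.3,0],[-0.44,1.4,0.2,0.4,0,-14,0],[-0.44,1.9,0.2,0.5,0,-18.7,0],[-0.44,2.35,0.2,0.7,0,-23.4,0],[-0.44,2.8,0.2,0.9,0,-28,0],[-0.44,3.2,0.2,1.2,0,-32.8,0],[-0.44,3.6,0.2,1.45,0,-37.5,0],[-0.44,4.0,0.2,1.8,0,-42,0],[-0.44,4.35,0.2,2.15,0,-47,0]]])

```text
time: 22.4
ee_pos: [0.5846, 0.2563, 0.1694]
tcp_rot: [-90.1, 0.0, 126.0]
contact_force: [0.5, -0.7, 0.2]
grip_width: 0.286
```

Run:
```python
from h import *
st=state();print(st['time'],st['ee_pos'],st['tcp_rot'],st['grip_width'],st['contact_force'])
im=imaging.get_image('wrist')[:,:,::-1].copy();cv2.imwrite('pics/w21.png',im)
P=np.array((.5355,.2205))
R0=R.from_euler('xyz',st['tcp_rot'],degrees=True)
for k in range(1,11):
    f=35.8+4.9*k
    q=np.append(P+.0612*np.array((np.cos(np.radians(f)),np.sin(np.radians(f)))),.169)
    print(round(f,1),(R0.inv().apply(q-st['ee_pos'])*100).round(2),(R0.inv()*down(f+90)).as_rotvec(degrees=True).round(1))
```

```text
22.4 [0.5846 0.2563 0.1694] [-90.0735   0.0467 126.0344] 0.2862881801658514 [ 0.5074 -0.7154  0.2221]
40.7 [ 0.49  0.04 -0.03] [ 0.1 -4.7 -0. ]
45.6 [1.01 0.04 0.04] [ 0.1 -9.6 -0.1]
50.5 [1.52 0.04 0.14] [  0.1 -14.5  -0.1]
55.4 [2.02 0.04 0.3 ] [  0.1 -19.4  -0.1]
60.3 [2.51 0.04 0.49] [  0.1 -24.3  -0.1]
65.2 [2.98 0.04 0.73] [  0.1 -29.2  -0.1]
70.1 [3.42 0.04 1.  ] [  0.1 -34.1  -0.1]
75.0 [3.84 0.04 1.31] [  0.1 -39.   -0.1]
79.9 [4.24 0.04 1.66] [  0.1 -43.9  -0.1]
84.8 [4.6  0.04 2.04] [  0.  -48.8  -0.1]
```

View pics/w21.png

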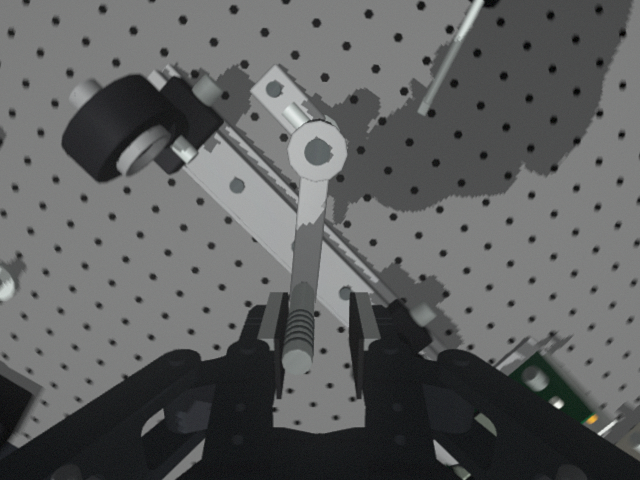

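Request:
play_rows(rows=[[[-0.44,0.5,0,0,0,-4.7,0],[-0.44,1.0,0,0,0,-9.6,0],[-0.44,1.5,0,0.15,0,-14.5,0],[-0.44,2.0,0,0.3,0,-19.4,0],[-0.44,2.5,0,0.5,0,-24.3,0],[-0.44,3.0,0,0.75,0,-29.2,0],[-0.44,3.4,0,1.0,0,-34,0],[-0.44,3.85,0,1.3,0,-39,0],[-0.44,4.25,0,1.65,0,-44,0],[-0.44,4.5,0,1.9,0,-47,0]]])

```text
time: 23.7
ee_pos: [0.5427, 0.2816, 0.1694]
tcp_rot: [-90.0, 0.1, 172.9]
contact_force: [0.5, -0.6, -0.1]
grip_width: 0.282
```

Request:
play_rows(rows=[[[-0.44,0.1,0,0,0,-1,0],[-0.44,0.2,0,0,0,-2,0],[-0.44,0.3,0,0,0,-3,0],[-0.44,0.3,0,0,0,-3,0]]])

```text
time: 24.2
ee_pos: [0.54, 0.2818, 0.169]
tcp_rot: [-90.0, 0.1, 175.9]
contact_force: [2.1, -1.1, 0.3]
grip_width: 0.278
```

Run:
```python
from h import *
st=state();print(st['time'],st['ee_pos'],st['tcp_rot'],st['grip_width'],st['contact_force'])
im=imaging.get_image('wrist')[:,:,::-1].copy();cv2.imwrite('pics/w22.png',im)
```

```text
24.2 [0.54   0.2818 0.169 ] [-90.0144   0.0772 175.856 ] 0.27808112149354053 [ 2.0676 -1.0776  0.292 ]
```

View pics/w22.png

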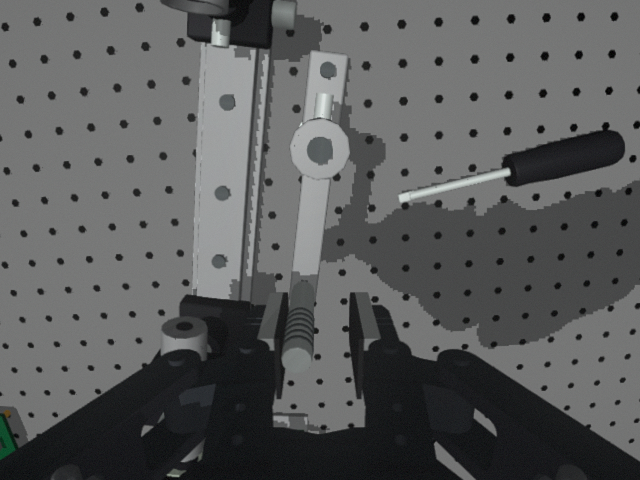

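Arm parallel to the rail now; push a little further to confirm the stop.

Request:
play_rows(rows=[[[-0.44,0.1,0,0,0,0,0],[-0.44,0.2,0,0,0,0,0],[-0.44,0.3,0,0,0,0,0],[-0.44,0.3,0,0,0,0,0]]])

```text
time: 24.75
ee_pos: [0.5396, 0.2818, 0.1691]
tcp_rot: [-90.0, 0.4, 175.8]
contact_force: [9.5, -0.3, -3.7]
grip_width: 0.282
```

Request:
play_rows(rows=[[[-0.44,-0.9,0,0,0,0,0],[-0.44,-0.9,0,0,0,0,0],[-0.44,-0.9,-3,0,0,0,0],[-0.44,-0.9,-7,0,0,0,0],[-0.3,-0.9,-11,0,0,0,0],[0,12,-13,6,0,0,0],[0,16,-13,4,0,0,0],[0,20,-13,0,0,0,0],[0,20,-13,-8,0,0,0],[0,20,-13,-8,0,0,0]]])

```text
time: 26.0
ee_pos: [0.3401, 0.3776, 0.2987]
tcp_rot: [-90.0, -0.1, 176.0]
contact_force: [0.5, -0.8, -0.2]
grip_width: 0.502
```

Run:
```python
from h import *
st=state();print(st['time'],st['ee_pos'],st['grip_width'],st['contact_force'],abs(st['qvel']).max())
im=imaging.get_image('top')[:,:,::-1].copy();cv2.imwrite('pics/t23.png',im);crop(im,'pics/t23c.png',160,190,320,310,5)
im=imaging.get_image('side')[:,:,::-1].copy();cv2.imwrite('pics/s23.png',im);crop(im,'pics/s23c.png',190,170,320,330,4)
```

```text
26.0 [0.3401 0.3776 0.2987] 0.5015080055400318 [ 0.5469 -0.8279 -0.1552] 28.943330049847802
```

View pics/t23.png

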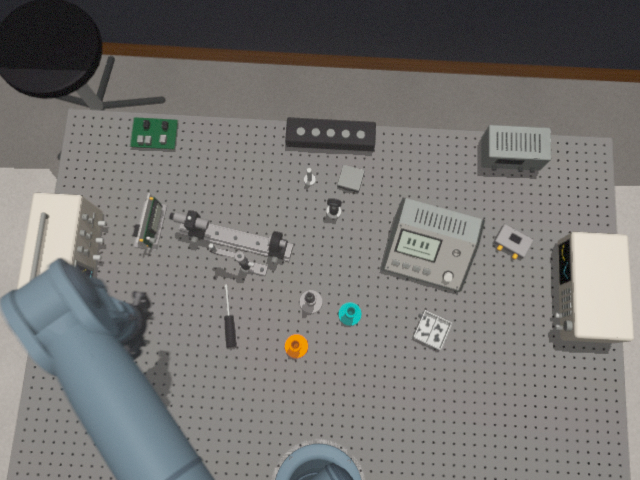

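View pics/t23c.png

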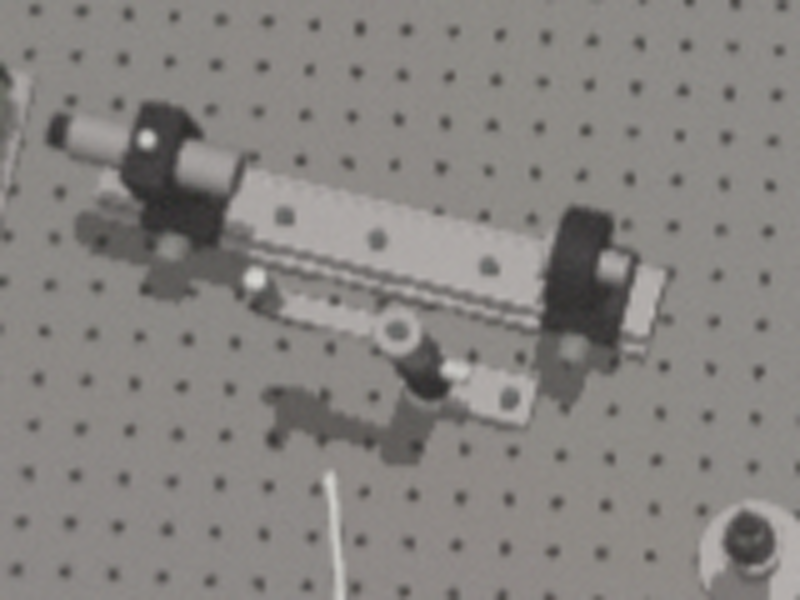

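View pics/s23c.png

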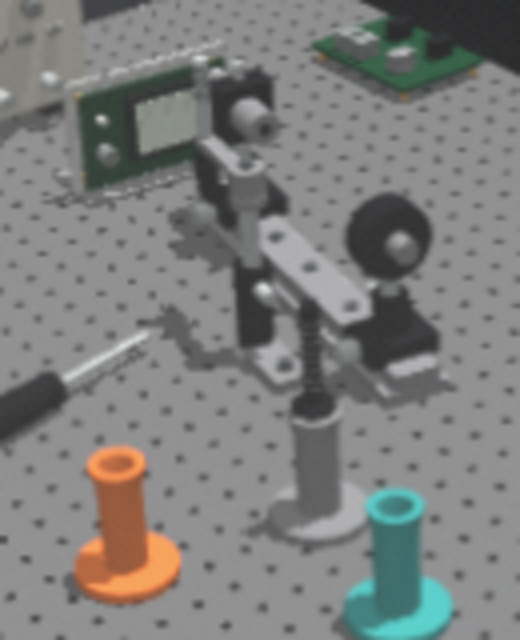

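Request:
play_rows(rows=[[[0,0,0,0,0,0,0],[0,0,0,0,0,0,0],[0,0,0,0,0,0,0],[0,0,0,0,0,0,0]]])

```text
time: 26.6
ee_pos: [0.3429, 0.3757, 0.2987]
tcp_rot: [-90.0, 0.0, 175.8]
contact_force: [-0.3, 0.2, -0.4]
grip_width: 0.504
```

Run:
```python
from h import *
t=cam('top');r=atz(t,(160+255/5,190+279/5),.184);p=atz(t,(239.6,255.6),.134)
print(np.degrees(np.arctan2(r[1]-p[1],r[0]-p[0])),'vs closed -11.4')
st=state();print(st['contact_force'],abs(st['qvel']).max())
print(robot.close_job())
```

```text
80.78953868483794 vs closed -11.4
[-0.291   0.2144 -0.3879] 0.347272404160499
the job is handed in; nothing more can be done
None
```

The full sequence is done and the job was handed in at about 27 s of the 72 s allowed; it reported no verdict.

- **Beam block closed:** I swung it with the rod loosely caged between the pads, until pushing harder raised the force to about 8 N with no movement. Afterwards the top picture put the rod at −11.4°, square to the rail.
- **Zero button:** I pushed the stylus straight down the recess. The force was about 2–5 N over the button's travel, then 25 N within the next millimetre, so it had bottomed. I held it there about 1.2 s at about 17 N. I judged this by force, since the button's travel can't be read directly. After withdrawal the recess looked as it did before, and the block was still closed.
- **Stylus returned:** the collar touched the rim at the same height as when I took it out. Pictures after release show it upright in the grey stand.
- **Beam block opened:** it went to its stop, about 9.5 N with no further movement. The top picture shows the rod about 92° from closed, which agrees with the 90° stop to within measuring error.
- **End state:** the arm was still and clear of everything. The final top picture shows the bystanders and the two coloured stands where they began.

The wrist camera and the fixed cameras disagreed by 2–4 mm on some points. For aligning the stylus with the recess I used positions measured relative to each other in the same picture, and it went in cleanly.

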